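# Open the battery hatch of a backup power unit with its slot key

### The arm

A 6-joint arm with a two-finger parallel gripper is mounted at the origin on the work surface. World frame = base frame: x ahead of the robot, y to its left, z up, the work surface at z = 0. Lengths are in m, angles in rad, forces in N, time in s.
With the tool pointing down it reaches from about 0.15 to 0.775 m from the base axis. Payload 6.1 kg.
Tool frame: the origin (TCP) lies on the centre line of the jaws, within the pads' length; the fingertips stand 11 mm ahead of it and the grasp point (between the pads) lies 8 mm behind it; z points along the fingers, y is the direction in which the jaws open and shut (so a half turn about z gives the same grasp; the last joint's range is limited). The gripper opens to 85 mm and grips with 20 to 120 N. Pads are 22 mm wide; open, the fingers measure 114 mm over their backs; the gripper's body (76 mm by 85 mm) begins 54 mm behind the grasp point. The pads swing forward as they close: fully open they stand 13 mm farther back than shut.
Start: joints at [1.172, 0.126, -0.04, 1.405, 0, 1.571], TCP at [0.204, 0.484, 0.208] pointing down, gripper open.
Joint ranges: [-2.72, 2.72], [-0.95, 1.95], [-1.27, 1.35], [-1.78, 2.02], [-1.46, 1.47], [-3.14, 3.14]. Speed limits (rad/s): [2.39, 2.39, 3.01, 3.14, 3.14, 3.14].

### API

Orientations are given as a unit quaternion [x, y, z, w].
In Python, from rig import sensors, snapshot, get_calibration, ticket gives the robot as it stands.
- The arm moves only by the tool play_rows, never from a script. Its argument "moves" is a list of rows, each an object of numbers: "gripper": the closure, from 0 (fully open) to 1 (shut); "tx", "ty", "tz": the shift along the tool's x, y, z in cm; "wx", "wy", "wz": the turn, a rotation vector about the tool's x, y, z in rad. A call has 1 to 8 rows; each row shifts and turns the pose as measured when the row begins, along the tool's axes as they then stand; what a row does not reach is not made up. A row lasts 1/10 s, in which the tool goes at most 50 mm and 8.59 degrees, less where a joint would pass 70% of its speed; a pose out of reach is approached as far as the arm can. A call is refused whole if a number of a shift passes 5 or a number of a turn 0.15, either way. A call with a gripper value outside its range is refused whole. The fingers move at their own pace and stop on an object; "force" is the grip in N (left out, the last holds). Time passes only in rows, so rows that do not move let the fingers close. It gives the time, the measured TCP pose, the force and the opening at its end, in the units of the state.
- sensors.sense(): the state, without advancing time (a new reading comes with each control period).
- snapshot(name): name is "scene" or "top"; returns the picture (420x560x3 uint8, red, green, blue); there is no depth.
- get_calibration(name): a dict with "camera_matrix" (3x3 intrinsics, pixels), "D" ([k1, k2, p1, p2, k3] as OpenCV has them; the pictures are not rectified), "world_from_camera" (4x4, takes a point from camera to world coordinates). Camera axes: x right, y down, z forward; pixel columns grow to the right and rows downward; lengths in m; the calibration is good to about 2 mm. A picture is of the moment at which its call begins. get_calibration takes no time and is no camera call.
- ticket.hand_in(): hands the job in, once; it reports no verdict.
The state is a dict: "time_s": time; "qpos": joint angles; "joint_velocities": joint speeds; "joint_torque": joint torques, N m; "tool_pos": TCP position; "eef_rot": TCP orientation; "ft_force": force on the tool from outside, world axes, zero at the start; "ft_torque": the same for the moment, N m; "opening": opening from 0.0 (shut) to 1.0 (fully open).
Only numpy, scipy, OpenCV 4.12 (cv2) and the standard library are available. Lean on these libraries where they do the work, as an engineer would, in place of code of your own. Each camera call takes 0.05 s, during which the arm holds its last target.

### The job

Open the battery hatch on the backup power unit: take the smaller of the two flat slot keys out of the desk block, set its blade in the slotted lock on the hatch and turn it a quarter turn anticlockwise, so that the lock lets go and the sprung lid swings up by itself. Leave the lid standing open, set the key down gently in the pen tray, and leave the wide key, the tape measure, the stapler and the eraser where they are.

Things in the scene. Friction and masses are not known exactly. Their poses are not given: they have to be found in the camera images.
- unit: black backup power unit, a box 280 (x) x 150 (y) x 96 tall, fixed; origin at the centre of its underside, z up. Its front half (-x) is a battery bay under a grey lid, top 96 above the desk, hinged at unit x = +12.
- lid (a joint): battery lid angle (rad): 0 shut, 1.5 wide open. It cannot open until the lock, turned anticlockwise, reaches about 75 degrees from the unit's x axis; then a damped spring (about 2 N at the lock) swings the front edge up to about 1.4 within some 4 s.
- lock (a point): centre of the lock's top face, in the lid, 103 above the desk when shut. Axes are the lid's (z out of it), not turning with the lock. Round steel head 33 across, 7 above the lid, flush inside a fixed collar (radius 17 to 22). The head does not push in.
- slot (a point): point 5.5 below lock: centre of the floor of the straight slot, 4.5 wide, 5.5 deep, right across the head. The slot's angle is not reported (axes are the lid's) and varies: seen from above it starts between 12 degrees clockwise and 35 anticlockwise of the unit's x. It turns stiffly (0.06 N m) and stays where left, with hard stops 14 degrees clockwise and 92 anticlockwise.
- key: smaller slot key: steel blade 2.5 thick (x) x 18 wide (y), z = 0 to 22, under a flat black grip 10 thick (x) x 24 wide (y), z = 22 to 56. Origin at the centre of the blade's lower end, z up the key. 25 to 50 g. Starts upright, blade in one of the two pockets of the desk block, grip resting on the block's top (blade's end 28 above the desk), loose by a few mm and degrees.
- wide_key: the larger slot key, alike but with a blade 30 wide and a grip 40 wide, in the other pocket: too wide for the lock. Leave it alone.
- organiser: pale wooden desk block, 70 (x) x 140 (y) x 50 tall, fixed; origin at the centre of its underside. Two pockets at y = -30 and +30, each 4.5 (x) x 33 (y), 30 deep, hold the keys, in either order.
- tray: black open pen tray, empty, 130 (x) x 170 (y) x 26 tall, walls 4, floor 4, fixed; origin at the centre of its underside.
- tape_measure: tape measure standing on its edge, 70 x 34 x 50; a bystander; origin at the centre of its underside
- stapler: black stapler, 140 x 36 x 52; a bystander; origin at the centre of its underside
- eraser: white eraser, 50 x 22 x 13, lying on the rear half of the unit's top; a bystander; origin at the centre of its underside
There are look-alikes about, which are no part of the job. Leave any green look-alike of the tray alone.

How it is judged:
On the way, in this order (a step that is already met when the one before it is completed fails the run):
1. the key's blade end is in the slot of the lock: at least 3 mm below the head's top and within 7 mm of its axis, with the lid still shut (under 0.03 rad) (z of key in the frame of lock below -0.003 m and horizontal distance between key and lock below 0.007 m and value of joint lid below 0.03 rad), for 0.1 s.
2. the lock has let go and the lid has swung up past 0.8 rad (value of joint lid above 0.8 rad), for 0.1 s.
At the end, for the whole second after the job is handed in: The lid stands open by more than 0.8 rad (about 45 degrees), and the small key rests in the pen tray: its blade end within the tray's outline (130 x 170), lower than 45 mm above the desk, the key touching the tray and at rest (value of joint lid above 0.8 rad and x of key in the frame of tray between -0.065 and 0.065 m and y of key in the frame of tray between -0.085 and 0.085 m and height (world z) of key below 0.045 m and contact force between key and tray above 0.05 N and linear speed of key below 0.03 m/s).
It fails at once if the wide key or the tape measure, stapler or eraser is moved by more than 30 mm (distance of any of wide_key, tape_measure, stapler, eraser from where it was at the start of the episode above 0.03 m).
It fails at once if the key is tossed: it meets the tray faster than 1 m/s (contact force between key and tray above 0.05 N and linear speed of key above 1 m/s).
It also fails if it takes over 61 s, if anything falls off the work surface, if the arm or the gripper's body presses on something with over 40 N, if the wrist force passes 120 N, or if a joint passes its speed limit or range.

## Working session

There is one attempt and no reset: what is moved stays moved. The work goes in short steps, Python scripts to look and compute and a tool call to move; the robot and the scene stay as the last step left them, time stands still between calls to the robot, and variables do not carry over. Pictures are saved under pics/ and viewed, and the job is handed in when it is done.

Besides the shell and the picture viewer there is one more tool, called after "Emit:" as name(argument=value, ...), one argument or row to a line, values as JSON. play_rows: Moves the arm, as the interface text tells. Its arguments: {"type":"object","properties":{"moves":{"type":"array","items":{"type":"object","properties":{"gripper":{"type":"number"},"tx":{"type":"number"},"ty":{"type":"number"},"tz":{"type":"number"},"wx":{"type":"number"},"wy":{"type":"number"},"wz":{"type":"number"}}}},"force":{"type":"number"}},"required":["moves"]}

```bash
ls; mkdir -p pics; cat > a.py <<'E'
from rig import sensors, snapshot, get_calibration
import cv2,sys,numpy as np
for n in ("scene","top"):
    im=snapshot(n); cv2.imwrite(f"pics/{n}_{sys.argv[1]}.png",im[:,:,::-1])
E
python3 a.py 0; python3 - <<'E'
from rig import *
from rig import sensors,get_calibration
print(sensors.sense())
for n in("scene","top"): print(get_calibration(n))
E
```

```text
pics
{'time_s': 0.1, 'qpos': array([ 1.17197776e+00,  1.26305498e-01, -4.04855892e-02,  1.40542566e+00,
        1.34437646e-05,  1.57084659e+00]), 'joint_velocities': array([-0.00120445, -0.00183091,  0.00314609, -0.0017991 ,  0.00066305,
       -0.00230992]), 'joint_torque': array([-2.91237916e-05, -4.36903739e+01,  3.53606665e+01,  1.36742019e-02,
       -2.73698333e-05,  3.81224524e-06]), 'tool_pos': array([0.20371174, 0.48342614, 0.20712363]), 'eef_rot': array([ 1.98114941e-01,  9.80178538e-01, -6.94806398e-04, -1.47256546e-04]), 'ft_force': array([ 0.51983106, -0.06272829, -0.3275064 ]), 'ft_torque': array([0.01059291, 0.01570659, 0.03012161]), 'opening': 1.0031487390620057}
{'camera_matrix': array([[468.21744826,   0.        , 273.35345737],
       [  0.        , 468.21744826, 206.33366816],
       [  0.        ,   0.        ,   1.        ]]), 'D': array([-0.12135646,  0.        ,  0.        ,  0.        ,  0.        ]), 'world_from_camera': array([[-0.79748918,  0.36406747, -0.48110902,  0.98858808],
       [ 0.60328715,  0.47133173, -0.64334362,  0.6985273 ],
       [-0.00745854, -0.80330647, -0.59551918,  0.7504512 ],
       [ 0.        ,  0.        ,  0.        ,  1.        ]])}
{'camera_matrix': array([[391.50736504,   0.        , 276.11429203],
       [  0.        , 391.50736504, 213.38996095],
       [  0.        ,   0.        ,   1.        ]]), 'D': array([-0.04291603,  0.        ,  0.        ,  0.        ,  0.        ]), 'world_from_camera': array([[ 2.92373566e-02, -9.88436600e-01,  1.48789327e-01,
         3.33452590e-01],
       [-9.99565267e-01, -2.94775968e-02,  5.90839227e-04,
        -1.02337430e-02],
       [ 3.80194468e-03, -1.48741918e-01, -9.88868741e-01,
         1.09980032e+00],
       [ 0.00000000e+00,  0.00000000e+00,  0.00000000e+00,
         1.00000000e+00]])}
```

View pics/scene_0.png

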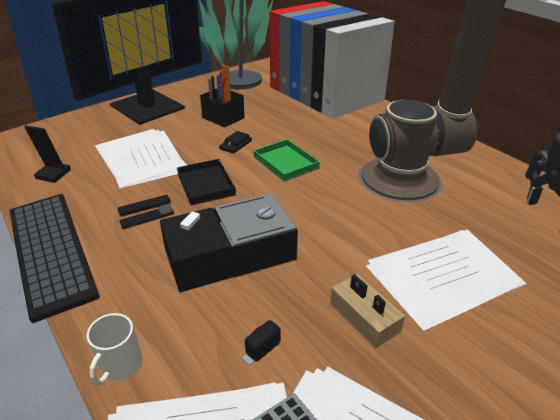

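View pics/top_0.png

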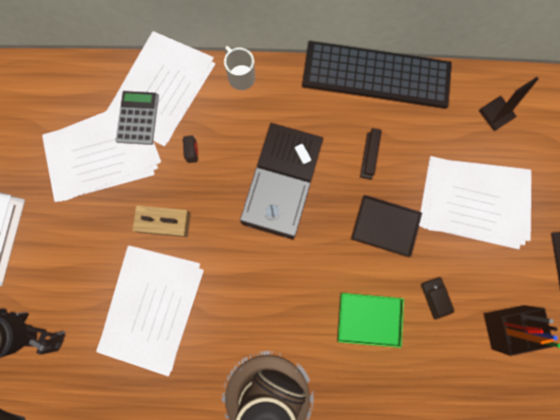

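Scene view: unit at (230,235) with lock at (265,213); desk block at (367,308) with keys at (358,286) and (379,303); black tray (206,181); green look-alike (286,159). Top view: block (160,221), keys at (147,219) and (168,220), lock (271,212), black tray (387,226). Next: close crops.

```bash
cat > h.py <<'E'
import numpy as np,cv2
from rig import get_calibration
C={n:get_calibration(n) for n in("scene","top")}
def ray(n,uv):
    c=C[n];p=cv2.undistortPoints(np.array([[uv]],float),c["camera_matrix"],c["D"])[0,0]
    T=c["world_from_camera"];d=T[:3,:3]@np.array([p[0],p[1],1]);return T[:3,3],d/np.linalg.norm(d)
def onz(n,uv,z):
    o,d=ray(n,uv);return o+d*(z-o[2])/d[2]
def proj(n,P):
    c=C[n];T=np.linalg.inv(c["world_from_camera"]);r=cv2.Rodrigues(T[:3,:3])[0]
    return cv2.projectPoints(np.array(P,float).reshape(-1,1,3),r,T[:3,3],c["camera_matrix"],c["D"])[0][:,0]
def tri(us,ut):
    A=np.zeros((3,3));b=np.zeros(3)
    for n,u in(("scene",us),("top",ut)):
        o,d=ray(n,u);M=np.eye(3)-np.outer(d,d);A+=M;b+=M@o
    return np.linalg.solve(A,b)
def crop(f,x0,y0,w,h,s,out):
    im=cv2.imread(f)[y0:y0+h,x0:x0+w];cv2.imwrite(out,cv2.resize(im,None,fx=s,fy=s,interpolation=cv2.INTER_CUBIC))
E
python3 - <<'E'
from h import *
a=cv2.imread('pics/top_0.png');b=cv2.imread('pics/scene_0.png')
r=lambda im,x,y,w,h:cv2.resize(im[y:y+h,x:x+w],(400,300),interpolation=cv2.INTER_CUBIC)
cv2.imwrite('pics/c0.png',np.vstack([np.hstack([r(a,125,195,80,60),r(a,231,180,80,60)]),np.hstack([r(b,325,265,80,60),r(b,225,183,80,60)])]))
E
```

```text
(no output)
```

View pics/c0.png

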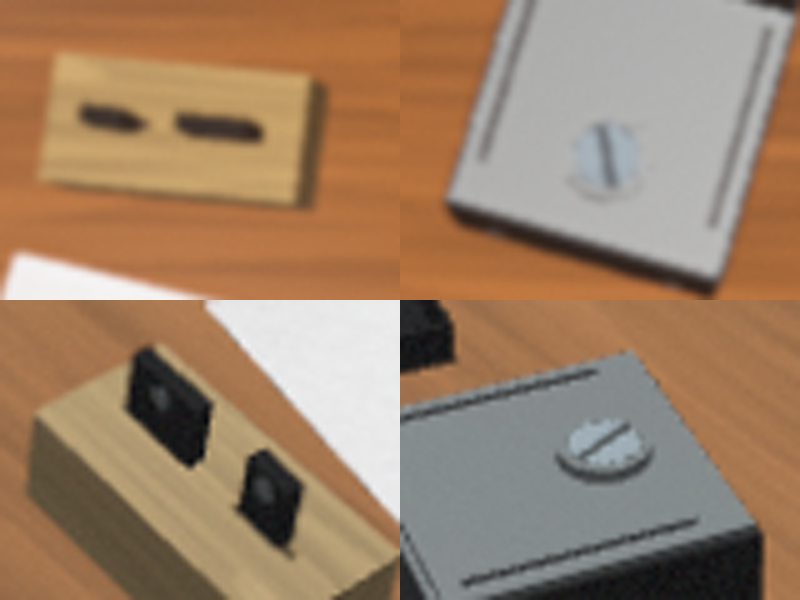

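Candidates for the small key (top view): (147,219) narrow grip, (168,220) wide grip; in the scene view (379,303) is narrow and (358,286) wide. The crop shows the narrower one is at top (147,219), scene (379,303): that is my choice. The lock is at about top (272,211), scene (265,211). The green tray is a look-alike. Now measuring.

```bash
cat > m.py <<'E'
from h import *
def comp(im,mask,box):
    x,y,w,h=box;m=np.zeros(mask.shape,np.uint8);m[y:y+h,x:x+w]=mask[y:y+h,x:x+w]*255
    cs=cv2.findContours(m,cv2.RETR_EXTERNAL,cv2.CHAIN_APPROX_NONE)[0]
    return max(cs,key=cv2.contourArea)
S=4
def up(n): 
    return cv2.resize(cv2.imread(n),None,fx=S,fy=S,interpolation=cv2.INTER_CUBIC).astype(int)
t=up('pics/top_0.png');s=up('pics/scene_0.png')
px=lambda p:(np.array(p)+.5)/S-.5
B=lambda *b:[v*S for v in b]
# organiser top
def rect(im,mask,box,name,n,z):
    c=comp(im,mask,B(*box));r=cv2.minAreaRect(c);q=px(cv2.boxPoints(r));W=np.array([onz(n,p,z) for p in q])
    ctr=W.mean(0);e=np.roll(W,-1,0)-W;L=np.linalg.norm(e,axis=1)
    print(name,'px',q.mean(0).round(1),'ctr',ctr.round(4),'L',L[:2].round(4),'ang',np.degrees(np.arctan2(e[:2,1],e[:2,0])).round(1))
    return c
v=t.max(2);sat=v-t.min(2)
print('colours org',t[int(205*S),int(160*S)//1*1],t[212*S,160*S],'desk',t[240*S,160*S],'lid',t[200*S,260*S],'head',t[211*S,275*S],'key',t[219*S,147*S])
b,g,r=t[...,0],t[...,1],t[...,2]
c=rect(t,((g>130)&(b<150)&(r>150)&(g-b>30)),(125,195,70,50),'org',"top",.05)
for nm,bx in(('kL',(138,210,18,18)),('kR',(157,210,22,18))): rect(t,(v<110),bx,nm,"top",.084)
rect(t,((b-r)>8),(255,195,35,35),'head',"top",.103)
rect(s,((s[...,0]-s[...,2])>14),(250,200,30,25),'headS',"scene",.103)
c=comp(t,((b-r)>8),B(255,195,35,35)); e=cv2.fitEllipse(c);print(px(e[0]),np.array(e[1])/S,onz("top",px(e[0]),.103))
c=comp(s,((s[...,0]-s[...,2])>14),B(250,200,30,25)); e=cv2.fitEllipse(c);print(px(e[0]),np.array(e[1])/S,onz("scene",px(e[0]),.103))
rect(t,(abs(r-b)<25)&(v>110),(235,160,85,85),'lid',"top",.096)
rect(t,(v<75),(345,190,85,75),'tray',"top",.026)
E
python3 m.py
```

```text
colours org [ 64 114 180] [103 157 192] desk [ 70 113 176] lid [174 176 176] head [185 178 166] key [47 51 62]
org px [159.1 220. ] ctr [0.4641 0.3073 0.05  ] L [0.0724 0.1434] ang [ -1. -94.]
kL px [146.9 218.3] ctr [0.4632 0.3295 0.084 ] L [0.0105 0.0328] ang [ -5.5 -98.2]
kR px [168.4 220.1] ctr [0.46   0.2723 0.084 ] L [0.0108 0.0445] ang [ -1.9 -94.4]
head px [271.9 210.6] ctr [0.4905 0.0015 0.103 ] L [0.0327 0.0305] ang [ -76.8 -167.2]
headS px [267.7 212.9] ctr [0.4909 0.0112 0.103 ] L [0.0308 0.0162] ang [-169.1   74.8]
[271.89883423 210.61949158] [11.73986626 12.81354046] [0.49032923 0.00143301 0.103     ]
[268.0652771  212.33319092] [ 4.62411642 11.59102821] [0.48895448 0.01004241 0.103     ]
lid px [274.9 201.1] ctr [ 0.5176 -0.0056  0.096 ] L [0.1476 0.1493] ang [ -13.8 -105. ]
tray px [386.6 225.6] ctr [ 0.4705 -0.3171  0.026 ] L [0.1292 0.1744] ang [ -17.2 -105.9]
```

```bash
cat > m2.py <<'E'
from h import *
a=cv2.imread('pics/top_0.png');b=cv2.imread('pics/scene_0.png')
r=lambda im,x,y,w,h:cv2.resize(im[y:y+h,x:x+w],(400,400),interpolation=cv2.INTER_CUBIC)
cv2.imwrite('pics/c1.png',np.hstack([r(a,259,198,25,25),r(b,252,200,25,25)]))
S=8
def blob(im,cx,cy,R,f,n,z):
    x0,y0=cx-R,cy-R;u=cv2.resize(im[y0:cy+R,x0:cx+R],None,fx=S,fy=S,interpolation=cv2.INTER_CUBIC).astype(float)
    return u,x0,y0
for n,im,c in(("top",a,(272,211)),("scene",b,(265,211))):
    x0,y0=c[0]-7,c[1]-7
    g=cv2.cvtColor(im,cv2.COLOR_BGR2GRAY)[y0:y0+15,x0:x0+15]
    print(n);print(g)
E
python3 m2.py
```

```text
top
[[177 177 177 175 169 161 158 161 169 174 173 174 177 176 176]
 [178 178 174 168 156 139 133 150 167 170 162 164 170 173 174]
 [177 177 173 168 160 140 121 142 167 172 165 160 166 175 178]
 [176 174 174 173 169 149 122 134 164 175 172 166 168 176 179]
 [171 169 173 176 173 153 124 126 155 173 175 173 172 175 178]
 [172 168 173 176 173 157 128 120 149 170 175 176 174 174 175]
 [176 174 174 176 174 163 136 122 146 170 176 175 175 175 177]
 [178 176 175 176 176 168 143 123 145 170 176 175 176 177 179]
 [177 174 174 175 175 170 145 122 139 166 175 175 174 177 180]
 [176 173 172 174 175 168 145 120 133 162 174 173 173 175 179]
 [172 170 168 170 173 167 147 121 125 153 171 172 169 172 178]
 [164 165 163 165 169 167 152 125 120 147 168 172 170 172 176]
 [161 165 166 165 166 168 158 132 123 144 167 175 174 172 174]
 [167 163 164 167 169 168 163 147 140 151 166 175 173 170 174]
 [175 168 161 160 162 165 165 162 160 163 169 172 173 172 178]]
scene
[[137 137 137 137 137 137 137 138 137 138 136 136 136 136 138]
 [137 137 136 137 136 136 138 137 136 137 137 136 137 136 136]
 [136 138 136 136 140 137 135 140 142 139 141 138 135 137 137]
 [138 137 136 141 154 134 132 152 167 151 158 136 117 135 137]
 [138 138 138 153 171 169 170 171 167 158 136  95  90 136 137]
 [138 146 172 170 169 170 170 165 156 114  91 107 134 166 134]
 [133 171 170 170 172 169 161 134  97  97 139 170 170 167 148]
 [135 172 171 170 171 159 116  91 108 141 169 170 169 171 166]
 [139 169 169 164 156 114  97 140 172 169 171 170 169 169 162]
 [138 149 159 118  91 108 141 171 170 170 172 167 163 161 150]
 [131 125 117  94 134 170 168 171 171 166 169 163 126 117 132]
 [102 131 134 124 129 159 149 165 161 132 158 148 132 126  90]
 [ 71  86 115 114 129 131 132 131 133 131 130 126  94  76  63]
 [ 92  71  64  66  80  79  96  96  97  93  76  63  65  70  82]
 [133 106  83  76  70  66  66  63  66  68  70  72  86 111 126]]
```

View pics/c1.png

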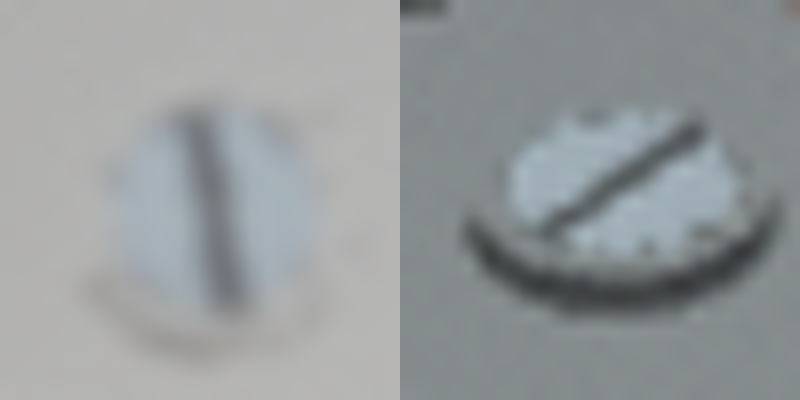

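```bash
cat > m3.py <<'E'
from h import *
def slot(n,im,c,axis,lo,hi,R,base=170):
    g=cv2.cvtColor(im,cv2.COLOR_BGR2GRAY).astype(float);pts=[]
    for k in range(lo,hi+1):
        if axis=='row': # per row centroid
            xs=np.arange(c[0]-R,c[0]+R+1);w=np.clip(base-8-g[k,xs],0,None)
            i=np.argmax(w);j=slice(max(i-3,0),i+4);pts.append(((w[j]*xs[j]).sum()/w[j].sum(),k))
        else:
            yc=int(round(c[1]-0.66*(k-c[0])));ys=np.arange(yc-2,yc+3);w=np.clip(base-8-g[ys,k],0,None);pts.append((k,(w*ys).sum()/w.sum()))
    W=np.array([onz(n,p,.103)[:2] for p in pts]);vx,vy,x0,y0=cv2.fitLine(W.astype(np.float32),cv2.DIST_L2,0,1e-4,1e-4).ravel()
    print(n,'slot ang',np.degrees(np.arctan2(vy,vx)),'mid',(W[0]+W[-1])/2,'ends',W[0],W[-1],'len',np.linalg.norm(W[0]-W[-1]))
if __name__=="__main__":
    a=cv2.imread('pics/top_0.png');b=cv2.imread('pics/scene_0.png')
    slot("top",a,(272,211),'row',206,215,4)
    slot("scene",b,(265.4,210.8),'col',261,270,4)
    for n,p in(("top",(272.1,210.7)),("scene",(265.7,210.7))):print(n,onz(n,p,.103))
    # lid corners / long marks in scene & top for unit yaw
    for n,P in(("top",[(231+(-400+515)/5,0)]),):pass
E
python3 m3.py
python3 - <<'E'
from h import *
a=cv2.imread('pics/top_0.png');b=cv2.imread('pics/scene_0.png')
r=lambda im,x,y,w,h:cv2.resize(im[y:y+h,x:x+w],(400,300),interpolation=cv2.INTER_CUBIC)
cv2.imwrite('pics/c2.png',np.vstack([np.hstack([r(a,236,120,100,125)[:, :],r(b,155,185,150,112)]),np.hstack([r(a,135,205,40,30),r(b,345,272,60,45)])]))
print(proj("top",[[.463,.33,.05],[.463,.33,.084]]),proj("scene",[[.463,.33,.05],[.463,.33,.084]]))
E
```

```text
top slot ang 11.34684 mid [0.49065067 0.00179755] ends [0.50232336 0.00430737] [ 0.47897797 -0.00071227] len 0.023878946774080707
scene slot ang 15.088264 mid [0.49049799 0.00242272] ends [0.50639213 0.00662376] [ 0.47460385 -0.00177832] len 0.03287993544399517
top [0.49013475 0.00090831 0.103     ]
scene [0.48956399 0.00176083 0.103     ]
[[150.70452459 220.0496865 ]
 [146.67333373 218.34194713]] [[376.41693104 307.14327812]
 [378.74661031 295.28678791]]
```

View pics/c2.png

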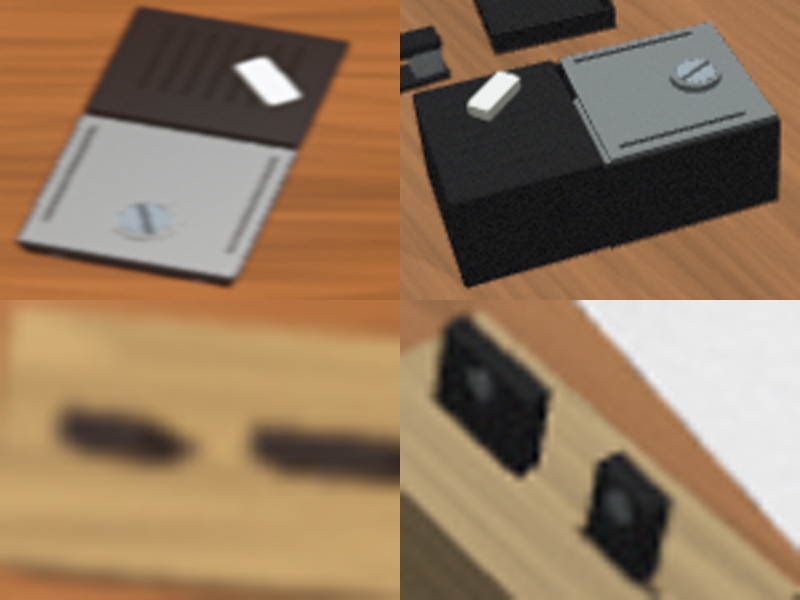

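```bash
python3 - <<'E'
from h import *
print(onz("top",(146.9,218.3),.067),onz("scene",(378.6,304.3),.067),tri((378.6,304.3),(146.9,218.3)))
S=6
b=cv2.resize(cv2.imread('pics/scene_0.png'),None,fx=S,fy=S,interpolation=cv2.INTER_CUBIC)
m=(b.max(2)<75).astype(np.uint8);z=np.zeros_like(m);z[285*S:320*S,368*S:392*S]=m[285*S:320*S,368*S:392*S]
c=max(cv2.findContours(z,0,1)[0],key=cv2.contourArea);M=cv2.moments(c);p=np.array([M['m10'],M['m01']])/M['m00'];p=(p+.5)/S-.5
print(p,onz("scene",p,.067));print(((cv2.approxPolyDP(c,10,True)[:,0]+.5)/S-.5).round(1))
P=((cv2.approxPolyDP(c,10,True)[:,0]+.5)/S-.5)
for q in P: print(q.round(1),onz("scene",q,.084).round(4),onz("scene",q,.05).round(4))
E
```

```text
[0.46529936 0.33509247 0.067     ] [0.46713463 0.33658392 0.067     ] [0.4656094  0.33564697 0.06510874]
[378.60893005 304.2658484 ] [0.46705672 0.33653457 0.067     ]
[[376.9 294.8]
 [374.4 296.2]
 [372.1 306.4]
 [381.2 314.1]
 [384.8 301.8]]
[376.9 294.8] [0.4647 0.3268 0.084 ] [0.438  0.3079 0.05  ]
[374.4 296.2] [0.4714 0.3265 0.084 ] [0.445  0.3076 0.05  ]
[372.1 306.4] [0.4936 0.3416 0.084 ] [0.4683 0.3234 0.05  ]
[381.2 314.1] [0.4939 0.3651 0.084 ] [0.4686 0.3481 0.05  ]
[384.8 301.8] [0.4662 0.3485 0.084 ] [0.4396 0.3306 0.05  ]
```

Emit:
play_rows(
  moves=[
    {"wz": 0.145,"gripper": 0},
    {"wz": 0.145},
    {"wz": 0.145},
    {"wz": 0.145},
  ],
)

```text
schema error: expected keys gripper, tx, ty, tz, wx, wy, wz
```

```bash
cat > go.py <<'E'
# usage: go.py x y z yaw(tool x, deg) -> remaining rotvec (tool) and shift in tool axes (cm)
import sys,numpy as np
from rig import sensors
from scipy.spatial.transform import Rotation as R
s=sensors.sense();p=s["tool_pos"];r=R.from_quat(s["eef_rot"])
y=r.as_matrix()[:,0];print('t',round(s["time_s"],2),'pos',p.round(4),'yaw',np.degrees(np.arctan2(y[1],y[0])).round(2),'zdir',r.as_matrix()[:,2].round(4),'q',s["qpos"].round(3),'F',s["ft_force"].round(2),'T',s["ft_torque"].round(3),'op',round(s["opening"],3))
if len(sys.argv)>4:
    t=np.array(list(map(float,sys.argv[1:4])));a=np.radians(float(sys.argv[4]))
    X=np.array([np.cos(a),np.sin(a),0]);Z=np.array([0,0,-1.]);T=R.from_matrix(np.c_[X,np.cross(Z,X),Z])
    print('shift now axes cm',(r.inv().apply(t-p)*100).round(2),'shift in target axes cm',(T.inv().apply(t-p)*100).round(2),'rotvec',(r.inv()*T).as_rotvec().round(4))
E
python3 go.py .465 .336 .17 88; python3 go.py .465 .336 .17 -92
```

```text
t 0.1 pos [0.2037 0.4834 0.2071] yaw 157.15 zdir [-6.0e-04 -1.3e-03 -1.0e+00] q [ 1.172  0.126 -0.04   1.405  0.     1.571] F [ 0.52 -0.06 -0.33] T [0.011 0.016 0.03 ] op 1.003
shift now axes cm [-29.8   -3.43   3.72] shift in target axes cm [-13.82  26.63   3.71] rotvec [-1.3000e-03  8.0000e-04  1.2068e+00]
t 0.1 pos [0.2037 0.4834 0.2071] yaw 157.15 zdir [-6.0e-04 -1.3e-03 -1.0e+00] q [ 1.172  0.126 -0.04   1.405  0.     1.571] F [ 0.52 -0.06 -0.33] T [0.011 0.016 0.03 ] op 1.003
shift now axes cm [-29.8   -3.43   3.72] shift in target axes cm [ 13.82 -26.63   3.71] rotvec [-9.0000e-04 -1.4000e-03 -1.9348e+00]
```

Emit:
play_rows(
  moves=[
    {"gripper": 0,"tx": 0,"ty": 0,"tz": 0,"wx": 0,"wy": 0,"wz": 0.145},
    {"gripper": 0,"tx": 0,"ty": 0,"tz": 0,"wx": 0,"wy": 0,"wz": 0.145},
    {"gripper": 0,"tx": 0,"ty": 0,"tz": 0,"wx": 0,"wy": 0,"wz": 0.145},
  ],
)

```text
time_s: 0.4
tool_pos: [0.2034, 0.4827, 0.2056]
eef_rot: [0.411, 0.912, -0.002, 0.0]
ft_force: [0.5, -0.3, -0.5]
opening: 1.0
```

```bash
python3 go.py .465 .336 .17 88
```

```text
t 0.4 pos [0.2034 0.4827 0.2056] yaw 131.43 zdir [-0.0018 -0.0042 -1.    ] q [ 1.172  0.127 -0.042  1.405  0.     2.02 ] F [ 0.49 -0.34 -0.5 ] T [-0.049  0.037 -0.03 ] op 1.0
shift now axes cm [-28.3    9.92   3.57] shift in target axes cm [-13.74  26.66   3.56] rotvec [-0.0032  0.0034  0.758 ]
```

Emit:
play_rows(
  moves=[
    {"gripper": 0,"tx": 0,"ty": 0,"tz": 0,"wx": 0,"wy": 0,"wz": 0.15},
    {"gripper": 0,"tx": 0,"ty": 0,"tz": 0,"wx": 0,"wy": 0,"wz": 0.15},
    {"gripper": 0,"tx": 0,"ty": 0,"tz": 0,"wx": 0,"wy": 0,"wz": 0.15},
    {"gripper": 0,"tx": 0,"ty": 0,"tz": 0,"wx": 0,"wy": 0,"wz": 0.15},
    {"gripper": 0,"tx": 0,"ty": 0,"tz": 0,"wx": 0,"wy": 0,"wz": 0.15},
    {"gripper": 0,"tx": 0,"ty": 0,"tz": 0,"wx": 0,"wy": 0,"wz": 0.02},
  ],
)

```text
time_s: 1.0
tool_pos: [0.2028, 0.4812, 0.2027]
eef_rot: [0.724, 0.69, -0.005, 0.002]
ft_force: [0.1, 0.9, -0.0]
opening: 1.003
```

```bash
python3 go.py .465 .336 .17 88
```

```text
t 1.0 pos [0.2028 0.4812 0.2027] yaw 87.22 zdir [-0.004  -0.0094 -0.9999] q [ 1.172  0.129 -0.046  1.405  0.     2.791] F [ 0.1   0.88 -0.01] T [0.045 0.003 0.004] op 1.003
shift now axes cm [-13.2   26.91   3.31] shift in target axes cm [-13.6   26.71   3.27] rotvec [-0.0036  0.0096 -0.0137]
```

Emit:
play_rows(
  moves=[
    {"gripper": 0,"tx": -1.9,"ty": 3.8,"tz": 0.2,"wx": 0,"wy": 0.01,"wz": 0},
    {"gripper": 0,"tx": -1.9,"ty": 3.8,"tz": 0.2,"wx": 0,"wy": 0,"wz": 0},
    {"gripper": 0,"tx": -1.9,"ty": 3.8,"tz": 0.2,"wx": 0,"wy": 0,"wz": 0},
    {"gripper": 0,"tx": -1.9,"ty": 3.8,"tz": 0.2,"wx": 0,"wy": 0,"wz": 0},
    {"gripper": 0,"tx": -1.9,"ty": 3.8,"tz": 0.2,"wx": 0,"wy": 0,"wz": 0},
    {"gripper": 0,"tx": -1.9,"ty": 3.8,"tz": 0.2,"wx": 0,"wy": 0,"wz": 0},
  ],
)

```text
time_s: 1.6
tool_pos: [0.4288, 0.3573, 0.1881]
eef_rot: [0.714, 0.7, -0.002, -0.002]
ft_force: [-0.6, 0.1, 0.2]
opening: 1.002
```

```bash
python3 go.py .465 .336 .17 88
```

```text
t 1.6 pos [0.4288 0.3573 0.1881] yaw 88.92 zdir [-5.5e-03  7.0e-04 -1.0e+00] q [ 0.692  0.193 -0.004  1.378  0.004  2.282] F [-0.57  0.11  0.16] T [0.024 0.029 0.023] op 1.002
shift now axes cm [-2.06  3.67  1.79] shift in target axes cm [-2.    3.7   1.81] rotvec [-0.0055 -0.0005  0.016 ]
```

Emit:
play_rows(
  moves=[
    {"gripper": 0,"tx": -2.0,"ty": 3.6,"tz": 1.5,"wx": -0.005,"wy": 0,"wz": 0.015},
    {"gripper": 0,"tx": 0,"ty": 0,"tz": 2.0,"wx": 0,"wy": 0,"wz": 0},
    {"gripper": 0,"tx": 0,"ty": 0,"tz": 0,"wx": 0,"wy": 0,"wz": 0},
  ],
)

```text
time_s: 1.9
tool_pos: [0.4704, 0.332, 0.1505]
eef_rot: [0.719, 0.695, -0.0, 0.0]
ft_force: [0.1, 0.3, -0.1]
opening: 0.999
```

```bash
python3 go.py .465 .336 .12 88; python3 a.py 1;python3 - <<'E'
from h import *
crop('pics/scene_1.png',300,210,140,140,4,'pics/c3.png')
E
```

```text
t 1.9 pos [0.4704 0.332  0.1505] yaw 88.1 zdir [-3.e-04 -7.e-04 -1.e+00] q [ 0.615  0.227 -0.042  1.302 -0.     2.219] F [ 0.07  0.3  -0.12] T [ 0.006 -0.04   0.037] op 0.999
shift now axes cm [ 0.38 -0.55  3.05] shift in target axes cm [ 0.38 -0.55  3.05] rotvec [-0.0003  0.0007  0.0018]
```

View pics/c3.png

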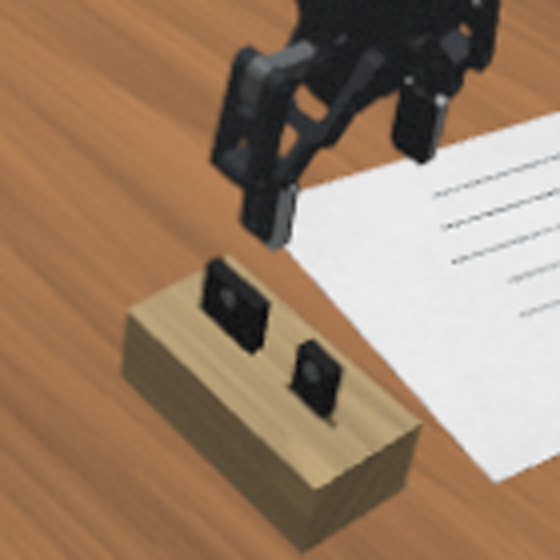

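Emit:
play_rows(
  moves=[
    {"gripper": 0,"tx": 0.38,"ty": -0.55,"tz": 1.0,"wx": 0,"wy": 0,"wz": 0},
    {"gripper": 0,"tx": 0,"ty": 0,"tz": 3.0,"wx": 0,"wy": 0,"wz": 0},
    {"gripper": 0,"tx": 0,"ty": 0,"tz": 2.0,"wx": 0,"wy": 0,"wz": 0},
    {"gripper": 0,"tx": 0,"ty": 0,"tz": 0,"wx": 0,"wy": 0,"wz": 0},
  ],
)

```text
time_s: 2.4
tool_pos: [0.4634, 0.3422, 0.0953]
eef_rot: [0.716, 0.699, 0.005, 0.001]
ft_force: [-0.2, 0.5, -0.5]
opening: 1.002
```

```bash
python3 go.py .465 .336 .066 88
```

```text
t 2.4 pos [0.4634 0.3422 0.0953] yaw 88.63 zdir [ 0.008   0.0062 -0.9999] q [ 0.636  0.235 -0.155  1.171  0.     2.231] F [-0.21  0.54 -0.54] T [-0.042 -0.066 -0.024] op 1.002
shift now axes cm [-0.63  0.16  2.92] shift in target axes cm [-0.61  0.18  2.93] rotvec [ 0.0078 -0.0064  0.011 ]
```

Emit:
play_rows(
  moves=[
    {"gripper": 0,"tx": -0.63,"ty": 0.16,"tz": 1.2,"wx": 0.008,"wy": -0.006,"wz": 0.01},
    {"gripper": 0,"tx": 0,"ty": 0,"tz": 1.2,"wx": 0,"wy": 0,"wz": 0},
    {"gripper": 0,"tx": 0,"ty": 0,"tz": 0,"wx": 0,"wy": 0,"wz": 0},
  ],
)

```text
time_s: 2.7
tool_pos: [0.4643, 0.3376, 0.0721]
eef_rot: [0.718, 0.696, 0.001, -0.0]
ft_force: [-0.6, 0.0, -0.2]
opening: 0.998
```

```bash
python3 go.py .465 .336 .066 88
```

```text
t 2.7 pos [0.4643 0.3376 0.0721] yaw 88.23 zdir [ 0.0015  0.0019 -1.    ] q [ 6.28e-01  2.48e-01 -1.90e-01  1.13e+00  1.00e-03  2.23e+00] F [-0.58  0.   -0.19] T [-0.017 -0.034 -0.051] op 0.998
shift now axes cm [-0.16  0.07  0.61] shift in target axes cm [-0.15  0.07  0.61] rotvec [ 0.0015 -0.002   0.004 ]
```

Emit:
play_rows(
  force=60,
  moves=[
    {"gripper": 0.3,"tx": -0.16,"ty": 0.07,"tz": 0.55,"wx": 0,"wy": 0,"wz": 0.004},
    {"gripper": 0.6,"tx": 0,"ty": 0,"tz": 0.05,"wx": 0,"wy": 0,"wz": 0},
    {"gripper": 1,"tx": 0,"ty": 0,"tz": 0,"wx": 0,"wy": 0,"wz": 0},
    {"gripper": 1,"tx": 0,"ty": 0,"tz": 0,"wx": 0,"wy": 0,"wz": 0},
    {"gripper": 1,"tx": 0,"ty": 0,"tz": 0,"wx": 0,"wy": 0,"wz": 0},
  ],
)

```text
time_s: 3.2
tool_pos: [0.4661, 0.3363, 0.0672]
eef_rot: [0.72, 0.694, 0.002, 0.0]
ft_force: [0.2, -0.3, -0.8]
opening: 0.145
```

```bash
python3 go.py .465 .336 .066 88
```

```text
t 3.2 pos [0.4661 0.3363 0.0672] yaw 87.96 zdir [ 0.0036  0.0035 -1.    ] q [ 6.250e-01  2.500e-01 -1.990e-01  1.117e+00  1.000e-03  2.231e+00] F [ 0.19 -0.33 -0.79] T [-0.016  0.005 -0.056] op 0.145
shift now axes cm [-0.04 -0.11  0.12] shift in target axes cm [-0.04 -0.11  0.12] rotvec [ 0.0035 -0.0036 -0.0007]
```

Emit:
play_rows(
  moves=[
    {"gripper": 1,"tx": 0,"ty": 0,"tz": 0,"wx": 0,"wy": 0,"wz": 0},
    {"gripper": 1,"tx": 0,"ty": 0,"tz": 0,"wx": 0,"wy": 0,"wz": 0},
  ],
)

```text
time_s: 3.4
tool_pos: [0.4664, 0.3365, 0.0677]
eef_rot: [0.72, 0.694, 0.003, 0.0]
ft_force: [-0.4, -0.3, -0.1]
opening: -0.001
```

```bash
python3 go.py .465 .336 .066 88
```

```text
t 3.4 pos [0.4664 0.3365 0.0677] yaw 87.96 zdir [ 0.0043  0.004  -1.    ] q [ 6.250e-01  2.490e-01 -1.990e-01  1.117e+00  1.000e-03  2.231e+00] F [-0.39 -0.34 -0.1 ] T [ 0.036 -0.047  0.006] op -0.001
shift now axes cm [-0.05 -0.14  0.17] shift in target axes cm [-0.05 -0.13  0.17] rotvec [ 0.0041 -0.0042 -0.0008]
```

```bash
python3 a.py 2;python3 - <<'E'
from h import *
crop('pics/scene_2.png',325,240,90,90,6,'pics/c4.png')
E
```

```text
(no output)
```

View pics/c4.png

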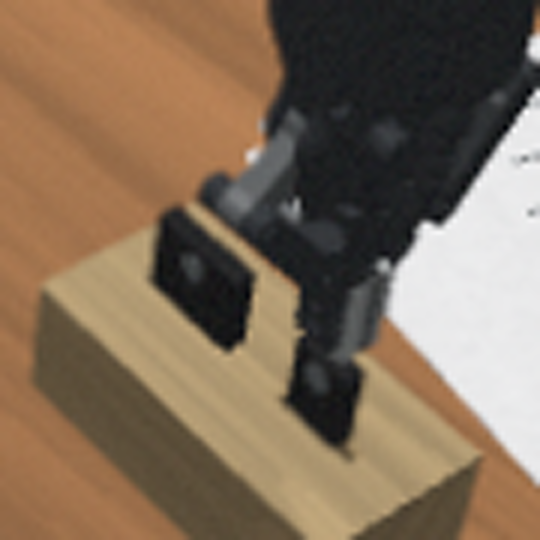

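View pics/top_2.png

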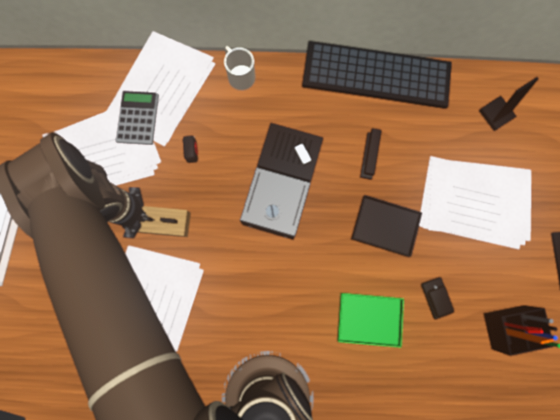

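```bash
python3 - <<'E'
from h import *
import numpy as np
for p in([.4664,.3365,.0677],[.4664,.3365,.0567],[.4664,.3365,.0757]):
    q=proj("scene",[p])[0];print(q,(q-[325,240])*6, proj("top",[p])[0])
crop('pics/top_2.png',105,180,90,70,8,'pics/c5.png')
E
```

```text
[378.8782595  303.85109542] [323.26955698 383.10657251] [146.32607619 217.84040619]
[378.1134186  307.66064136] [318.68051163 405.96384818] [147.640931   218.40115196]
[379.44074657 301.0423443 ] [326.64447945 366.25406578] [145.35268345 217.42523751]
```

View pics/c5.png

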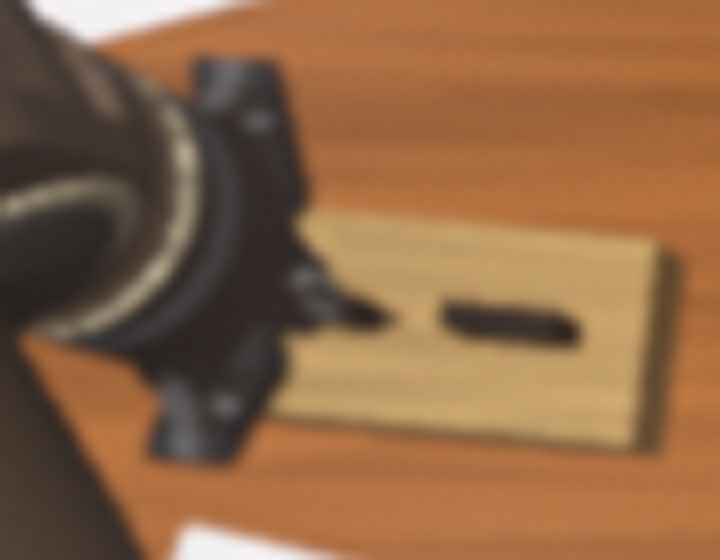

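The crop shows the jaws shut without the key: the key's face mark is uncovered at scene (378,303), and the fingertips appear above it around (382,299). Enhancing the contrast to find the tips.

```bash
python3 - <<'E'
from h import *
a=cv2.imread('pics/scene_2.png')[275:325,355:405].astype(float);b=cv2.imread('pics/top_2.png')[200:235,128:163].astype(float)
f=lambda i:cv2.resize((np.clip(i/110,0,1)**.6*255).astype(np.uint8),(400,400),interpolation=cv2.INTER_CUBIC)
cv2.imwrite('pics/c6.png',np.hstack([f(a),f(b)]))
E
```

```text
(no output)
```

View pics/c6.png

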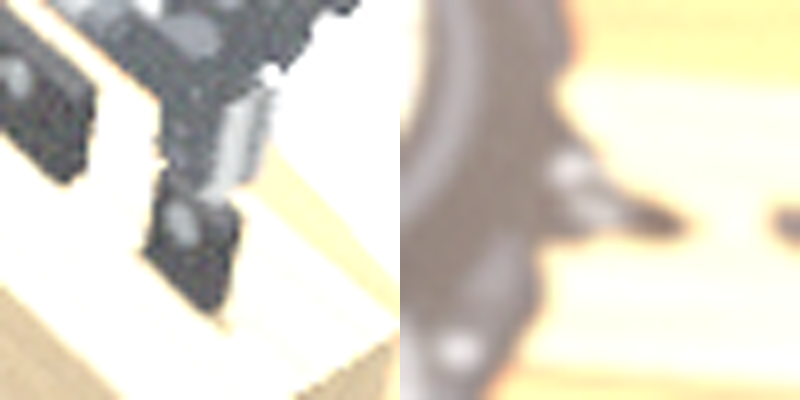

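```bash
python3 - <<'E'
from h import *
for z in(.057,.07,.085,.095):
    print(z,[onz("scene",p,z)[:2].round(4) for p in((380,298.5),(383,298.7),(385.3,298.5))])
print(proj("top",[[.466,.336,.084],[.466,.347,.084],[.466,.325,.084],[.466,.325,.057]]))
E
```

```text
0.057 [array([0.4461, 0.3225]), array([0.4418, 0.3266]), array([0.4378, 0.3291])]
0.07 [array([0.4563, 0.3296]), array([0.452 , 0.3336]), array([0.4481, 0.336 ])]
0.085 [array([0.468 , 0.3377]), array([0.4639, 0.3416]), array([0.46 , 0.344])]
0.095 [array([0.4758, 0.3431]), array([0.4718, 0.347 ]), array([0.468 , 0.3494])]
[[144.50335815 217.14400853]
 [140.36581995 217.01951899]
 [148.64486952 217.26853939]
 [151.81671098 218.66018004]]
```

```bash
python3 - <<'E'
from h import *
for z in(.14,.15,.16,.17,.18,.19):
    a=onz("scene",(368.7,271.3),z)[:2];b=onz("scene",(406.2,250),z)[:2]
    print(z,a.round(4),b.round(4),((a+b)/2).round(4),np.linalg.norm(a-b).round(4))
E
```

```text
0.14 [0.4775 0.3081] [0.3762 0.3125] [0.4269 0.3103] 0.1015
0.15 [0.4859 0.3145] [0.3862 0.3189] [0.4361 0.3167] 0.0998
0.16 [0.4943 0.3209] [0.3962 0.3252] [0.4453 0.323 ] 0.0981
0.17 [0.5027 0.3273] [0.4063 0.3315] [0.4545 0.3294] 0.0965
0.18 [0.511  0.3337] [0.4163 0.3378] [0.4637 0.3358] 0.0948
0.19 [0.5194 0.3401] [0.4263 0.3441] [0.4729 0.3421] 0.0932
```

The tips sit about 28 mm higher than the reported TCP height implies. They closed just over the key's top, at z about 0.085, in both this view and the earlier open-jaw view. I'll open, go 26 mm lower and grip again.

Emit:
play_rows(
  moves=[
    {"gripper": 0.4,"tx": 0,"ty": 0,"tz": -0.3,"wx": 0,"wy": 0,"wz": 0},
    {"gripper": 0.4,"tx": 0,"ty": 0,"tz": 0,"wx": 0,"wy": 0,"wz": 0},
    {"gripper": 0.4,"tx": 0,"ty": 0,"tz": 0,"wx": 0,"wy": 0,"wz": 0},
    {"gripper": 0.4,"tx": 0,"ty": 0,"tz": 0,"wx": 0,"wy": 0,"wz": 0},
    {"gripper": 0.4,"tx": 0,"ty": 0,"tz": 0,"wx": 0,"wy": 0,"wz": 0},
  ],
)

```text
time_s: 4.0
tool_pos: [0.4664, 0.3365, 0.071]
eef_rot: [0.72, 0.694, 0.003, 0.0]
ft_force: [0.0, -0.2, -0.2]
opening: 0.598
```

```bash
python3 go.py .465 .336 .041 88; python3 a.py 3;python3 - <<'E'
from h import *
a=cv2.imread('pics/scene_3.png')[235:325,340:430].astype(float);b=cv2.imread('pics/top_3.png')[195:240,120:165].astype(float)
f=lambda i:cv2.resize((np.clip(i/130,0,1)**.7*255).astype(np.uint8),(400,400),interpolation=cv2.INTER_CUBIC)
cv2.imwrite('pics/c7.png',np.hstack([f(a),f(b)]))
E
```

```text
t 4.0 pos [0.4664 0.3365 0.071 ] yaw 87.96 zdir [ 0.0043  0.004  -1.    ] q [ 6.250e-01  2.480e-01 -1.930e-01  1.124e+00  1.000e-03  2.231e+00] F [ 0.02 -0.25 -0.24] T [-0.057 -0.031 -0.013] op 0.598
shift now axes cm [-0.07 -0.15  3.  ] shift in target axes cm [-0.06 -0.13  3.  ] rotvec [ 0.0042 -0.0042 -0.0007]
```

View pics/c7.png

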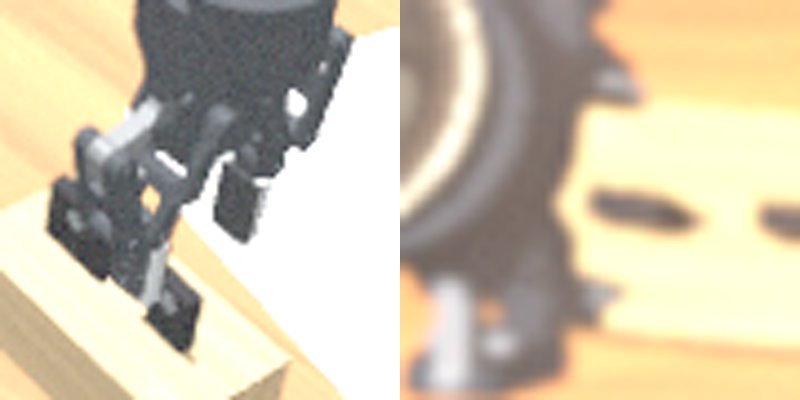

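Emit:
play_rows(
  moves=[
    {"gripper": 0.4,"tx": -0.05,"ty": -0.1,"tz": 1.2,"wx": 0.004,"wy": -0.004,"wz": 0},
    {"gripper": 0.4,"tx": 0,"ty": 0,"tz": 1.0,"wx": 0,"wy": 0,"wz": 0},
    {"gripper": 0.4,"tx": 0,"ty": 0,"tz": 0.8,"wx": 0,"wy": 0,"wz": 0},
    {"gripper": 0.4,"tx": 0,"ty": 0,"tz": 0,"wx": 0,"wy": 0,"wz": 0},
  ],
)

```text
time_s: 4.5
tool_pos: [0.4647, 0.3357, 0.0375]
eef_rot: [0.72, 0.694, -0.001, -0.0]
ft_force: [-0.1, -0.2, -0.7]
opening: 0.601
```

```bash
python3 go.py .465 .336 .041 88
```

```text
t 4.5 pos [0.4647 0.3357 0.0375] yaw 87.96 zdir [-0.0013 -0.001  -1.    ] q [ 0.626  0.269 -0.241  1.062 -0.     2.232] F [-0.08 -0.2  -0.7 ] T [0.004 0.005 0.036] op 0.601
shift now axes cm [ 0.03  0.03 -0.35] shift in target axes cm [ 0.03  0.03 -0.35] rotvec [-0.0013  0.001  -0.0006]
```

Emit:
play_rows(
  moves=[
    {"gripper": 0.7,"tx": 0,"ty": 0,"tz": -0.2,"wx": 0,"wy": 0,"wz": 0},
    {"gripper": 1,"tx": 0,"ty": 0,"tz": 0,"wx": 0,"wy": 0,"wz": 0},
    {"gripper": 1,"tx": 0,"ty": 0,"tz": 0,"wx": 0,"wy": 0,"wz": 0},
    {"gripper": 1,"tx": 0,"ty": 0,"tz": 0,"wx": 0,"wy": 0,"wz": 0},
    {"gripper": 1,"tx": 0,"ty": 0,"tz": 0,"wx": 0,"wy": 0,"wz": 0},
  ],
)

```text
time_s: 5.0
tool_pos: [0.4654, 0.3359, 0.04]
eef_rot: [0.72, 0.694, -0.0, 0.0]
ft_force: [-0.4, -0.0, -0.2]
opening: 0.103
```

```bash
python3 go.py .465 .336 .041 88; python3 a.py 4;python3 - <<'E'
from h import *
a=cv2.imread('pics/scene_4.png')[235:325,340:430].astype(float);b=cv2.imread('pics/top_4.png')[195:240,120:165].astype(float)
f=lambda i:cv2.resize((np.clip(i/130,0,1)**.7*255).astype(np.uint8),(400,400),interpolation=cv2.INTER_CUBIC)
cv2.imwrite('pics/c8.png',np.hstack([f(a),f(b)]))
E
```

```text
t 5.0 pos [0.4654 0.3359 0.04  ] yaw 87.95 zdir [-3.e-04 -8.e-04 -1.e+00] q [ 0.625  0.268 -0.237  1.066 -0.     2.232] F [-0.42 -0.04 -0.21] T [ 0.023 -0.027 -0.08 ] op 0.103
shift now axes cm [ 0.01 -0.04 -0.1 ] shift in target axes cm [ 0.01 -0.04 -0.1 ] rotvec [-0.0003  0.0008 -0.0008]
```

View pics/c8.png

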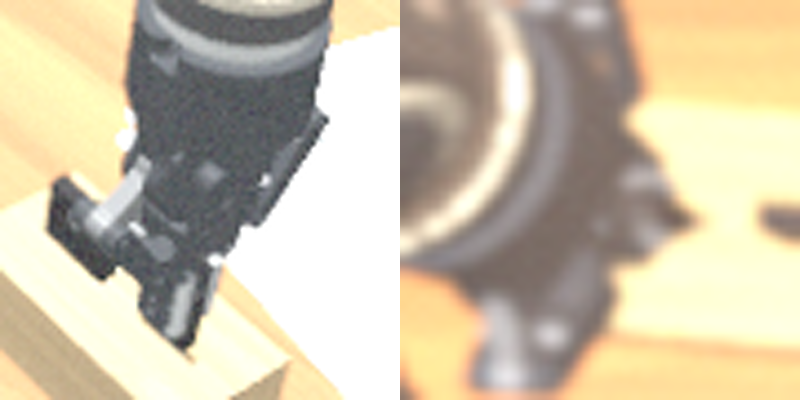

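The jaws stopped on the key at opening 0.10 and the near finger now covers its face. Lifting.

Emit:
play_rows(
  moves=[
    {"gripper": 1,"tx": 0,"ty": 0,"tz": 0,"wx": 0,"wy": 0,"wz": 0},
    {"gripper": 1,"tx": 0,"ty": 0,"tz": -1.5,"wx": 0,"wy": 0,"wz": 0},
    {"gripper": 1,"tx": 0,"ty": 0,"tz": -2.5,"wx": 0,"wy": 0,"wz": 0},
    {"gripper": 1,"tx": 0,"ty": 0,"tz": -3.5,"wx": 0,"wy": 0,"wz": 0},
    {"gripper": 1,"tx": 0,"ty": 0,"tz": -4,"wx": 0,"wy": 0,"wz": 0},
    {"gripper": 1,"tx": 0,"ty": 0,"tz": 0,"wx": 0,"wy": 0,"wz": 0},
  ],
)

```text
time_s: 5.7
tool_pos: [0.4648, 0.3351, 0.1573]
eef_rot: [0.72, 0.694, -0.002, 0.0]
ft_force: [0.4, 0.5, -0.4]
opening: 0.098
```

```bash
python3 go.py .49 .0018 .16 13.5; python3 a.py 5;python3 - <<'E'
from h import *
a=cv2.imread('pics/scene_5.png')[205:325,330:450].astype(float);b=cv2.imread('pics/top_5.png')[180:240,110:170].astype(float)
f=lambda i:cv2.resize((np.clip(i/150,0,1)**.7*255).astype(np.uint8),(400,400),interpolation=cv2.INTER_CUBIC)
cv2.imwrite('pics/c9.png',np.hstack([f(a),f(b)]))
E
```

```text
t 5.7 pos [0.4648 0.3351 0.1573] yaw 87.94 zdir [-0.0022 -0.0034 -1.    ] q [ 6.260e-01  2.240e-01 -3.200e-02  1.319e+00 -1.000e-03  2.232e+00] F [ 0.37  0.45 -0.36] T [ 0.019 -0.11   0.003] op 0.098
shift now axes cm [-33.22   3.72  -0.16] shift in target axes cm [-5.33 33.   -0.27] rotvec [5.0000e-04 4.3000e-03 1.2992e+00]
```

View pics/c9.png

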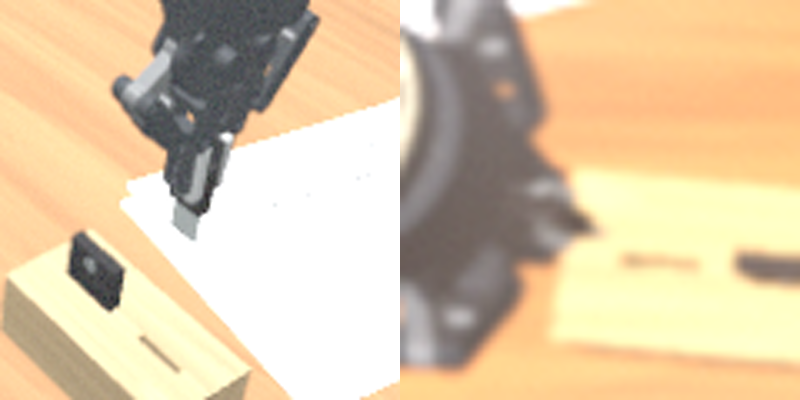

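```bash
python3 - <<'E'
from h import *
for z in(.14,.145,.15): print([onz("scene",p,z)[:2].round(4) for p in((383.2,274.4),(388.3,277),(385.8,275.6))])
crop('pics/scene_5.png',365,240,40,50,12,'pics/c10.png')
E
```

```text
[array([0.4623, 0.3304]), array([0.4599, 0.3408]), array([0.4609, 0.3355])]
[array([0.4666, 0.3334]), array([0.4643, 0.3438]), array([0.4652, 0.3385])]
[array([0.4709, 0.3364]), array([0.4686, 0.3467]), array([0.4695, 0.3414])]
```

View pics/c10.png

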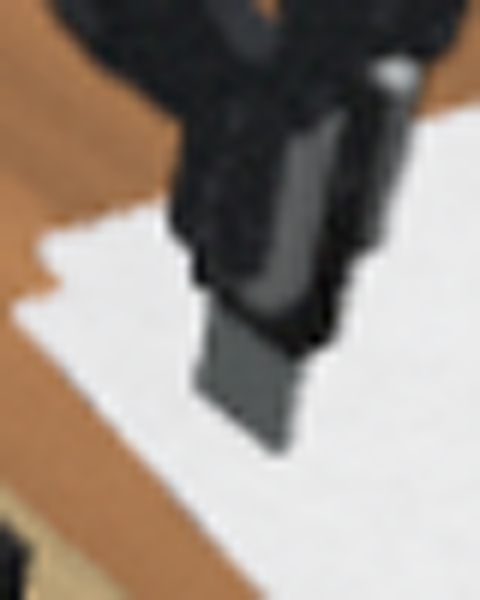

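```bash
python3 - <<'E'
from h import *
for z in(.142,.1453,.148): print([onz("scene",p,z)[:2].round(4) for p in((380.75,271.6),(388.25,277.4),(384.5,274.5))])
E
```

```text
[array([0.4622, 0.3238]), array([0.4625, 0.3426]), array([0.4623, 0.3333])]
[array([0.465 , 0.3258]), array([0.4654, 0.3446]), array([0.4652, 0.3352])]
[array([0.4674, 0.3275]), array([0.4677, 0.3461]), array([0.4675, 0.3369])]
```

Emit:
play_rows(
  moves=[
    {"gripper": 1,"tx": -3,"ty": 0.4,"tz": -0.1,"wx": 0,"wy": 0,"wz": 0},
    {"gripper": 1,"tx": -4,"ty": 0.5,"tz": -0.1,"wx": 0,"wy": 0,"wz": 0},
    {"gripper": 1,"tx": -4,"ty": 0.5,"tz": -0.1,"wx": 0,"wy": 0,"wz": 0},
    {"gripper": 1,"tx": -4,"ty": 0.5,"tz": -0.1,"wx": 0,"wy": 0,"wz": 0},
    {"gripper": 1,"tx": -4,"ty": 0.5,"tz": -0.1,"wx": 0,"wy": 0,"wz": 0},
    {"gripper": 1,"tx": -4,"ty": 0.5,"tz": -0.1,"wx": 0,"wy": 0,"wz": 0},
    {"gripper": 1,"tx": -4,"ty": 0.5,"tz": -0.1,"wx": 0,"wy": 0,"wz": 0},
    {"gripper": 1,"tx": -3,"ty": 0.3,"tz": 0,"wx": 0,"wy": 0,"wz": 0},
  ],
)

```text
time_s: 6.6
tool_pos: [0.4844, 0.0248, 0.1484]
eef_rot: [0.716, 0.698, -0.013, -0.004]
ft_force: [0.1, 0.3, -0.7]
opening: 0.101
```

```bash
python3 go.py .49 .0018 .16 13.5
```

```text
t 6.6 pos [0.4844 0.0248 0.1484] yaw 88.49 zdir [-0.0249 -0.0121 -0.9996] q [ 0.058  0.08  -0.222  1.295 -0.011  1.656] F [ 0.09  0.31 -0.66] T [ 0.043 -0.062  0.014] op 0.101
shift now axes cm [-2.3   0.59 -1.15] shift in target axes cm [ 0.01  2.37 -1.16] rotvec [-0.0126  0.027   1.3085]
```

Emit:
play_rows(
  moves=[
    {"gripper": 1,"tx": -1.0,"ty": 0.3,"tz": -0.6,"wx": -0.025,"wy": 0.013,"wz": 0.1},
    {"gripper": 1,"tx": 0,"ty": 0,"tz": -0.1,"wx": 0,"wy": 0,"wz": 0.15},
    {"gripper": 1,"tx": 0,"ty": 0,"tz": -0.1,"wx": 0,"wy": 0,"wz": 0.15},
    {"gripper": 1,"tx": 0,"ty": 0,"tz": -0.1,"wx": 0,"wy": 0,"wz": 0.15},
    {"gripper": 1,"tx": 0,"ty": 0,"tz": -0.1,"wx": 0,"wy": 0,"wz": 0.15},
    {"gripper": 1,"tx": 0,"ty": 0,"tz": -0.1,"wx": 0,"wy": 0,"wz": 0.15},
    {"gripper": 1,"tx": 0,"ty": 0,"tz": -0.1,"wx": 0,"wy": 0,"wz": 0.15},
    {"gripper": 1,"tx": 0,"ty": 0,"tz": -0.1,"wx": 0,"wy": 0,"wz": 0.15},
  ],
)

```text
time_s: 7.4
tool_pos: [0.4793, 0.0087, 0.1476]
eef_rot: [0.981, 0.193, -0.01, -0.001]
ft_force: [0.5, 0.3, 0.6]
opening: 0.102
```

```bash
python3 go.py .49 .0018 .14 13.5
```

```text
t 7.4 pos [0.4793 0.0087 0.1476] yaw 22.24 zdir [-0.0197 -0.0018 -0.9998] q [ 1.900e-02  6.400e-02 -2.400e-01  1.286e+00 -1.000e-03  2.772e+00] F [0.54 0.33 0.59] T [-0.019 -0.022  0.021] op 0.102
shift now axes cm [0.74 1.04 0.74] shift in target axes cm [0.88 0.92 0.76] rotvec [-0.0043  0.0193  0.1526]
```

Emit:
play_rows(
  moves=[
    {"gripper": 1,"tx": 0.74,"ty": 1.0,"tz": 0.3,"wx": -0.004,"wy": 0.02,"wz": 0.145},
    {"gripper": 1,"tx": 0,"ty": 0,"tz": 0,"wx": 0,"wy": 0,"wz": 0},
  ],
)

```text
time_s: 7.6
tool_pos: [0.4883, 0.0022, 0.1411]
eef_rot: [0.993, 0.119, -0.002, -0.001]
ft_force: [-0.1, -0.2, -0.4]
opening: 0.102
```

```bash
python3 go.py .49 .0019 .135 13.5
```

```text
t 7.6 pos [0.4883 0.0022 0.1411] yaw 13.69 zdir [-4.3e-03  7.0e-04 -1.0e+00] q [ 4.000e-03  6.900e-02 -2.490e-01  1.257e+00  1.000e-03  2.907e+00] F [-0.06 -0.21 -0.39] T [ 0.004 -0.019  0.037] op 0.102
shift now axes cm [0.16 0.07 0.61] shift in target axes cm [0.16 0.07 0.61] rotvec [-0.0017  0.004   0.0033]
```

Emit:
play_rows(
  moves=[
    {"gripper": 1,"tx": 0.2,"ty": 0.07,"tz": 0.7,"wx": -0.002,"wy": 0.005,"wz": 0.003},
    {"gripper": 1,"tx": 0,"ty": 0,"tz": 0.4,"wx": 0,"wy": 0.001,"wz": 0},
    {"gripper": 1,"tx": 0,"ty": 0,"tz": 0,"wx": 0,"wy": 0.001,"wz": 0},
  ],
)

```text
time_s: 7.9
tool_pos: [0.4883, 0.0024, 0.1268]
eef_rot: [0.993, 0.121, -0.001, -0.0]
ft_force: [-0.1, -0.4, -0.3]
opening: 0.101
```

```bash
python3 go.py .49 .0019 .12 13.5; python3 a.py 6;python3 - <<'E'
from h import *
a=cv2.imread('pics/scene_6.png')[175:225,240:290];b=cv2.imread('pics/top_6.png')[190:240,240:290]
f=lambda i:cv2.resize(i,(400,400),interpolation=cv2.INTER_CUBIC)
cv2.imwrite('pics/c11.png',np.hstack([f(a),f(b)]))
E
```

```text
t 7.9 pos [0.4883 0.0024 0.1268] yaw 13.92 zdir [-2.1e-03  6.0e-04 -1.0e+00] q [ 4.000e-03  7.100e-02 -2.780e-01  1.224e+00  1.000e-03  2.903e+00] F [-0.05 -0.4  -0.33] T [-0.     0.035 -0.001] op 0.101
shift now axes cm [0.16 0.09 0.67] shift in target axes cm [0.16 0.08 0.68] rotvec [-0.0011  0.0018  0.0074]
```

View pics/c11.png

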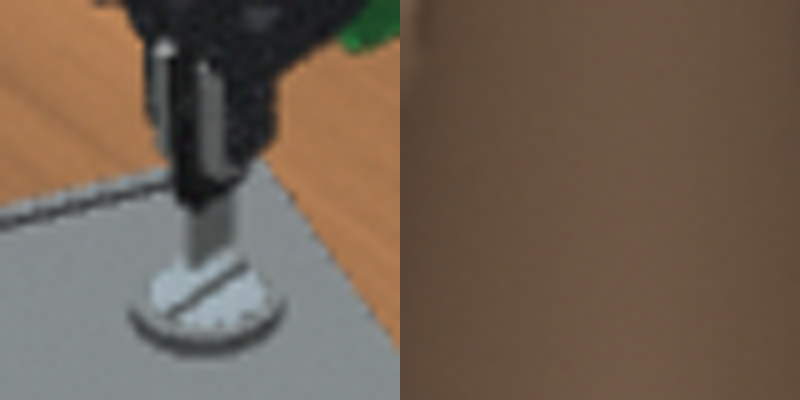

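```bash
python3 - <<'E'
from h import *
P=[onz("scene",p,.1148)[:2] for p in((262.9,208.0),(268.9,205.4))];d=P[1]-P[0];print(P,np.degrees(np.arctan2(*d[::-1])),np.linalg.norm(d))
from m3 import slot
b=cv2.imread('pics/scene_6.png');
print(proj("scene",[[.4883,.0024,.1148],[.4883,.0024,.103]]))
try: slot("scene",b,(265.4,210.8),'col',261,270,4)
except Exception as e: print(e)
crop('pics/scene_6.png',250,195,30,26,20,'pics/c12.png')
E
```

```text
[array([0.49766566, 0.00238918]), array([0.48095285, 0.00274613])] 178.7764671518349 0.016716619203349235
[[266.22376031 206.49918186]
 [266.30883568 210.62995193]]
scene slot ang 15.153554 mid [0.49044757 0.00235433] ends [0.50634943 0.00656475] [ 0.47454571 -0.0018561 ] len 0.03289965645438932
```

View pics/c12.png

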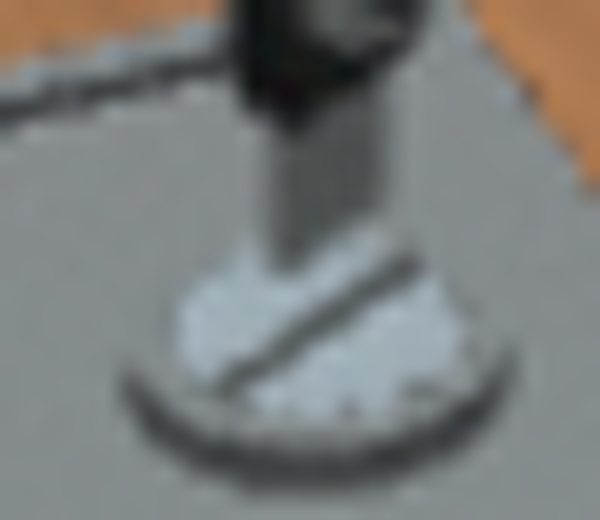

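```bash
python3 - <<'E'
from h import *
P=[onz("scene",p,.1148)[:2] for p in((264.0,208.1),(268.8,205.3))];d=P[0]-P[1];print(P,np.degrees(np.arctan2(*d[::-1])),np.linalg.norm(d),(P[0]+P[1])/2)
E
```

```text
[array([0.49591283, 0.00422184]), array([0.48090391, 0.00229743])] 7.306450219022198 0.015131792910148472 [0.48840837 0.00325964]
```

Emit:
play_rows(
  moves=[
    {"gripper": 1,"tx": 0.2,"ty": 0.1,"tz": 0.4,"wx": -0.001,"wy": 0.002,"wz": 0},
    {"gripper": 1,"tx": 0.02,"ty": 0,"tz": 0.2,"wx": 0,"wy": 0.001,"wz": 0},
    {"gripper": 1,"tx": 0.02,"ty": 0,"tz": 0,"wx": 0,"wy": 0.001,"wz": 0},
  ],
)

```text
time_s: 8.3
tool_pos: [0.4917, 0.0021, 0.1216]
eef_rot: [0.993, 0.122, 0.002, -0.0]
ft_force: [0.1, 0.3, -0.8]
opening: 0.1
```

```bash
python3 go.py .49 .0019 .1095 14
```

```text
t 8.3 pos [0.4917 0.0021 0.1216] yaw 13.96 zdir [ 4.4e-03  7.0e-04 -1.0e+00] q [ 4.000e-03  7.400e-02 -2.870e-01  1.206e+00  1.000e-03  2.902e+00] F [ 0.12  0.31 -0.78] T [-0.012  0.011  0.012] op 0.1
shift now axes cm [-0.18 -0.02  1.2 ] shift in target axes cm [-0.17 -0.02  1.21] rotvec [ 0.0004 -0.0044 -0.0006]
```

Emit:
play_rows(
  moves=[
    {"gripper": 1,"tx": -0.1,"ty": -0.02,"tz": 0.5,"wx": 0,"wy": -0.004,"wz": 0},
    {"gripper": 1,"tx": 0,"ty": 0,"tz": 0.3,"wx": 0,"wy": 0,"wz": 0},
    {"gripper": 1,"tx": 0,"ty": 0,"tz": 0.3,"wx": 0,"wy": 0,"wz": 0},
  ],
)

```text
time_s: 8.6
tool_pos: [0.491, 0.0021, 0.1103]
eef_rot: [0.993, 0.122, 0.001, 0.0]
ft_force: [-0.1, 0.1, 0.1]
opening: 0.103
```

```bash
python3 go.py .4905 .0021 .1095 14
```

```text
t 8.6 pos [0.491  0.0021 0.1103] yaw 13.98 zdir [ 1.3e-03 -4.0e-04 -1.0e+00] q [ 0.004  0.079 -0.306  1.184 -0.     2.902] F [-0.1   0.07  0.14] T [-0.032  0.016 -0.038] op 0.103
shift now axes cm [-0.05 -0.02  0.08] shift in target axes cm [-0.05 -0.02  0.08] rotvec [ 0.0007 -0.0012 -0.0004]
```

```bash
python3 a.py 7;python3 - <<'E'
from h import *
crop('pics/scene_7.png',245,185,40,35,16,'pics/c13.png')
E
python3 go.py
```

```text
t 8.7 pos [0.4907 0.0021 0.1099] yaw 13.97 zdir [ 4.e-04 -4.e-04 -1.e+00] q [ 0.004  0.08  -0.306  1.184 -0.     2.902] F [-0.12  0.   -0.32] T [ 0.027  0.009 -0.014] op 0.102
```

View pics/c13.png

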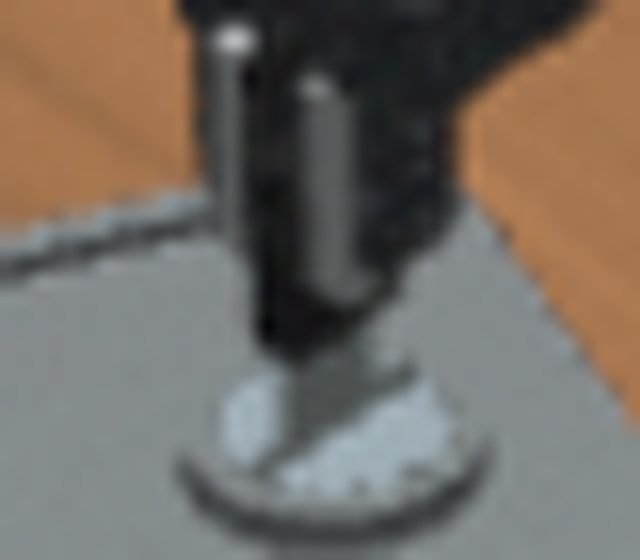

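Picture 7 shows the blade down in the slot, around scene (265,209), with no force on it. Seating it a little deeper and turning anticlockwise in short bursts.

Emit:
play_rows(
  moves=[
    {"gripper": 1,"tx": -0.03,"ty": 0,"tz": 0.05,"wx": 0,"wy": 0,"wz": 0},
    {"gripper": 1,"tx": 0,"ty": 0,"tz": 0,"wx": 0,"wy": 0,"wz": -0.1},
    {"gripper": 1,"tx": 0,"ty": 0,"tz": 0,"wx": 0,"wy": 0,"wz": -0.12},
  ],
)

```text
time_s: 9.0
tool_pos: [0.4902, 0.002, 0.1093]
eef_rot: [0.972, 0.233, -0.0, 0.0]
ft_force: [-0.3, -0.3, -0.6]
opening: 0.104
```

```bash
python3 go.py .4903 .0020 .1098 75
```

```text
t 9.0 pos [0.4902 0.002  0.1093] yaw 26.94 zdir [-1.e-04 -3.e-04 -1.e+00] q [ 0.004  0.079 -0.308  1.184 -0.     2.676] F [-0.26 -0.26 -0.6 ] T [ 0.008  0.051 -0.084] op 0.104
shift now axes cm [ 0.01  0.01 -0.05] shift in target axes cm [ 0.    0.01 -0.05] rotvec [ 1.000e-04  3.000e-04 -8.389e-01]
```

Emit:
play_rows(
  moves=[
    {"gripper": 1,"tx": 0,"ty": 0,"tz": -0.03,"wx": 0,"wy": 0,"wz": -0.15},
    {"gripper": 1,"tx": 0,"ty": 0,"tz": 0,"wx": 0,"wy": 0,"wz": -0.15},
    {"gripper": 1,"tx": 0,"ty": 0,"tz": 0,"wx": 0,"wy": 0,"wz": -0.15},
  ],
)

```text
time_s: 9.3
tool_pos: [0.4899, 0.0018, 0.1094]
eef_rot: [0.896, 0.445, -0.0, 0.0]
ft_force: [-0.6, 0.3, -0.3]
opening: 0.104
```

```bash
python3 go.py .4903 .0020 .1098 75
```

```text
t 9.3 pos [0.4899 0.0018 0.1094] yaw 52.81 zdir [-5.e-04 -7.e-04 -1.e+00] q [ 4.000e-03  7.900e-02 -3.080e-01  1.184e+00 -1.000e-03  2.224e+00] F [-0.61  0.32 -0.3 ] T [-0.049  0.077 -0.092] op 0.104
shift now axes cm [ 0.04  0.02 -0.04] shift in target axes cm [ 0.03  0.03 -0.04] rotvec [-2.000e-04  8.000e-04 -3.872e-01]
```

Emit:
play_rows(
  moves=[
    {"gripper": 1,"tx": 0.02,"ty": 0.02,"tz": -0.03,"wx": 0,"wy": 0,"wz": -0.15},
    {"gripper": 1,"tx": 0,"ty": 0,"tz": 0,"wx": 0,"wy": 0,"wz": -0.14},
    {"gripper": 1,"tx": 0,"ty": 0,"tz": 0,"wx": 0,"wy": 0,"wz": -0.1},
  ],
)

```text
time_s: 9.6
tool_pos: [0.4899, 0.0014, 0.1103]
eef_rot: [0.789, 0.614, -0.001, 0.0]
ft_force: [0.2, -0.1, 0.8]
opening: 0.103
```

```bash
python3 go.py .4903 .0020 .1098 76
```

```text
t 9.6 pos [0.4899 0.0014 0.1103] yaw 75.78 zdir [-5.0e-04 -1.3e-03 -1.0e+00] q [ 4.000e-03  7.900e-02 -3.060e-01  1.186e+00 -1.000e-03  1.823e+00] F [ 0.21 -0.1   0.83] T [-0.098  0.137 -0.011] op 0.103
shift now axes cm [0.06 0.02 0.05] shift in target axes cm [0.06 0.02 0.05] rotvec [-0.0002  0.0014 -0.0038]
```

Emit:
play_rows(
  moves=[
    {"gripper": 1,"tx": 0,"ty": 0,"tz": -1.5,"wx": 0,"wy": 0,"wz": 0},
    {"gripper": 1,"tx": 0,"ty": 0,"tz": -3.5,"wx": 0,"wy": 0,"wz": 0},
    {"gripper": 1,"tx": 0,"ty": 0,"tz": -5,"wx": 0,"wy": 0,"wz": 0},
    {"gripper": 1,"tx": 0,"ty": 0,"tz": -5,"wx": 0,"wy": 0,"wz": 0},
    {"gripper": 1,"tx": 0,"ty": 0,"tz": -4,"wx": 0,"wy": 0,"wz": 0},
    {"gripper": 1,"tx": 0,"ty": 0,"tz": 0,"wx": 0,"wy": 0,"wz": 0},
  ],
)

```text
time_s: 10.2
tool_pos: [0.4916, 0.0011, 0.3074]
eef_rot: [0.789, 0.615, 0.001, 0.003]
ft_force: [-0.1, -0.4, 0.2]
opening: 0.101
```

```bash
python3 go.py .4705 -.3171 .3 75; python3 a.py 8
```

```text
t 10.2 pos [0.4916 0.0011 0.3074] yaw 75.89 zdir [ 0.0055 -0.0033 -1.    ] q [ 0.004  0.079  0.127  1.613 -0.003  1.821] F [-0.13 -0.38  0.22] T [-0.    -0.024  0.045] op 0.101
shift now axes cm [-31.37   5.7    0.83] shift in target axes cm [-31.28   6.2    0.74] rotvec [0.0062 0.0018 0.0156]
```

View pics/scene_8.png

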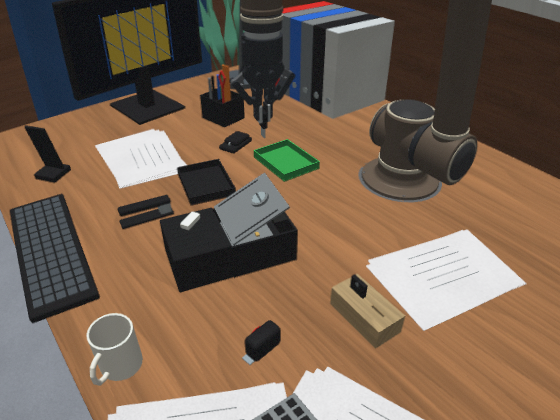

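Picture 8 shows the lid swinging up (lock face at (259,199)), the key still in the jaws at (264,130) and the wide key still in its pocket at (358,287). Moving over to the black tray.

Emit:
play_rows(
  moves=[
    {"gripper": 1,"tx": -2.5,"ty": 0.5,"tz": 0,"wx": 0,"wy": 0,"wz": 0},
    {"gripper": 1,"tx": -4,"ty": 0.75,"tz": 0,"wx": 0,"wy": 0,"wz": 0},
    {"gripper": 1,"tx": -4,"ty": 0.75,"tz": 0,"wx": 0,"wy": 0,"wz": 0},
    {"gripper": 1,"tx": -4,"ty": 0.75,"tz": 0,"wx": 0,"wy": 0,"wz": 0},
    {"gripper": 1,"tx": -4,"ty": 0.75,"tz": 0,"wx": 0,"wy": 0,"wz": 0},
    {"gripper": 1,"tx": -4,"ty": 0.75,"tz": 0,"wx": 0,"wy": 0,"wz": 0},
    {"gripper": 1,"tx": -4,"ty": 0.75,"tz": 0,"wx": 0,"wy": 0,"wz": 0},
    {"gripper": 1,"tx": -2,"ty": 0.5,"tz": 0,"wx": 0,"wy": 0,"wz": 0},
  ],
)

```text
time_s: 11.1
tool_pos: [0.4706, -0.2948, 0.2872]
eef_rot: [0.786, 0.618, -0.007, -0.009]
ft_force: [1.1, 1.0, -0.3]
opening: 0.103
```

```bash
python3 go.py .4705 -.3171 .15 75
```

```text
t 11.1 pos [ 0.4706 -0.2948  0.2872] yaw 76.36 zdir [-0.021   0.0055 -0.9998] q [-0.556  0.22   0.248  1.619 -0.006  1.253] F [ 1.08  1.05 -0.32] T [ 0.05  -0.019  0.031] op 0.103
shift now axes cm [-2.17  0.81 13.71] shift in target axes cm [-2.15  0.56 13.72] rotvec [-0.0217 -0.0001  0.0237]
```

Emit:
play_rows(
  moves=[
    {"gripper": 1,"tx": -1.2,"ty": 0.5,"tz": 3,"wx": -0.02,"wy": 0,"wz": 0.02},
    {"gripper": 1,"tx": 0,"ty": 0,"tz": 4,"wx": 0,"wy": 0,"wz": 0},
    {"gripper": 1,"tx": 0,"ty": 0,"tz": 3,"wx": 0,"wy": 0,"wz": 0},
    {"gripper": 1,"tx": 0,"ty": 0,"tz": 0,"wx": 0,"wy": 0.1,"wz": 0},
    {"gripper": 1,"tx": 0,"ty": 0,"tz": 0,"wx": 0,"wy": 0.14,"wz": 0},
    {"gripper": 1,"tx": 0,"ty": 0,"tz": 0,"wx": 0,"wy": 0.14,"wz": 0},
    {"gripper": 1,"tx": 0,"ty": 0,"tz": 0,"wx": 0,"wy": 0.14,"wz": 0},
    {"gripper": 1,"tx": 0,"ty": 0,"tz": 0,"wx": 0,"wy": 0.14,"wz": 0},
  ],
)

```text
time_s: 11.9
tool_pos: [0.4662, -0.3032, 0.17]
eef_rot: [0.747, 0.572, 0.264, -0.212]
ft_force: [-0.6, -0.1, -0.7]
opening: 0.103
```

```bash
python3 go.py .4705 -.3171 .1 75; python3 a.py 9
```

```text
t 11.9 pos [ 0.4662 -0.3032  0.17  ] yaw 74.43 zdir [ 0.1532  0.6189 -0.7704] q [-0.876  0.516  0.217  1.727  0.54   0.832] F [-0.63 -0.08 -0.7 ] T [-0.623  0.2    0.032] op 0.103
shift now axes cm [-5.41  0.87  4.6 ] shift in target axes cm [-1.23  0.78  7.  ] rotvec [-0.0144 -0.6911 -0.0032]
```

View pics/scene_9.png

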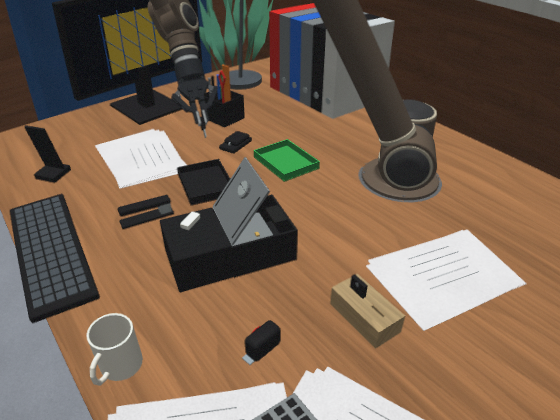

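```bash
python3 - <<'E'
from h import *
p=np.array([.4662,-.3032,.17]);z=np.array([.1532,.6189,-.7704])
print(proj("scene",[p+.012*z,p+[0,0,.028]+.04*z]))
crop('pics/scene_9.png',170,100,90,110,5,'pics/c14.png')
E
```

```text
[[205.69382971 137.12201485]
 [207.39726119 137.88253122]]
```

View pics/c14.png

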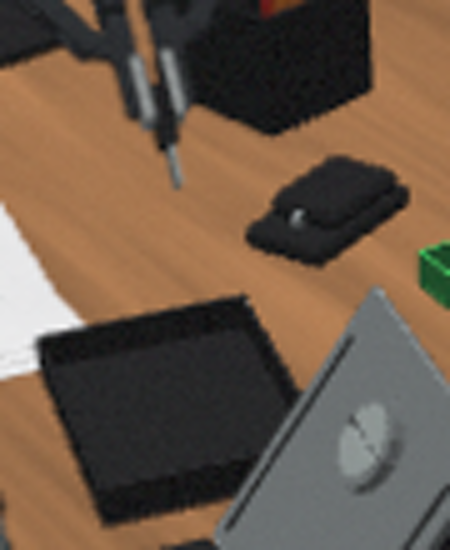

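```bash
python3 -c "
from h import *
print(onz('scene',(204.8,179.8),.01), onz('top',(386.6,225.6),.02))"; python3 go.py .4705 -.305 .03 75
```

```text
[ 0.46952656 -0.3252343   0.01      ] [ 0.47068945 -0.31857927  0.02      ]
t 12.0 pos [ 0.4641 -0.3046  0.1634] yaw 73.67 zdir [ 0.1468  0.6233 -0.7681] q [-0.879  0.525  0.213  1.725  0.536  0.835] F [ 0.26 -0.63 -1.02] T [-0.646  0.148 -0.061] op 0.1
shift now axes cm [-8.43  0.99 10.32] shift in target axes cm [ 0.12  0.63 13.34] rotvec [-0.025  -0.6945 -0.0104]
```

Emit:
play_rows(
  moves=[
    {"gripper": 1,"tx": -1.3,"ty": 0.2,"tz": 1.6,"wx": 0,"wy": 0,"wz": 0},
    {"gripper": 1,"tx": -1.6,"ty": 0.2,"tz": 2.0,"wx": 0,"wy": 0,"wz": 0},
    {"gripper": 1,"tx": -1.6,"ty": 0.2,"tz": 2.0,"wx": 0,"wy": 0,"wz": 0},
    {"gripper": 1,"tx": -1,"ty": 0.1,"tz": 1.2,"wx": 0,"wy": 0,"wz": 0},
    {"gripper": 1,"tx": 0,"ty": 0,"tz": 0,"wx": 0,"wy": 0,"wz": 0},
  ],
)

```text
time_s: 12.5
tool_pos: [0.4671, -0.3023, 0.0682]
eef_rot: [0.75, 0.568, 0.259, -0.218]
ft_force: [0.3, -0.2, 0.1]
opening: 0.104
```

```bash
python3 go.py .4705 -.307 .024 75
```

```text
t 12.5 pos [ 0.4671 -0.3023  0.0682] yaw 73.4 zdir [ 0.1413  0.6207 -0.7712] q [-0.87   0.567  0.071  1.536  0.533  0.847] F [ 0.3  -0.17  0.12] T [-0.609  0.167 -0.021] op 0.104
shift now axes cm [-3.08  0.59  3.16] shift in target axes cm [-0.37  0.45  4.42] rotvec [-0.0307 -0.6894 -0.0124]
```

Emit:
play_rows(
  moves=[
    {"gripper": 1,"tx": -1.0,"ty": 0.3,"tz": 1.0,"wx": 0,"wy": 0,"wz": 0},
    {"gripper": 1,"tx": -1.0,"ty": 0.1,"tz": 1.0,"wx": 0,"wy": 0,"wz": 0},
    {"gripper": 1,"tx": -0.4,"ty": 0,"tz": 0.4,"wx": 0,"wy": 0,"wz": 0},
    {"gripper": 1,"tx": 0,"ty": 0,"tz": 0,"wx": 0,"wy": 0,"wz": 0},
  ],
)

```text
time_s: 12.9
tool_pos: [0.4698, -0.3055, 0.0336]
eef_rot: [0.75, 0.57, 0.258, -0.216]
ft_force: [-0.3, -0.4, -0.2]
opening: 0.101
```

```bash
python3 go.py .4705 -.307 .021 75; python3 a.py 10;python3 - <<'E'
from h import *
crop('pics/scene_10.png',160,100,110,110,5,'pics/c15.png')
E
```

```text
t 12.9 pos [ 0.4698 -0.3055  0.0336] yaw 73.63 zdir [ 0.1409  0.6177 -0.7737] q [-0.869  0.595  0.04   1.473  0.531  0.847] F [-0.29 -0.45 -0.16] T [-0.584  0.112 -0.014] op 0.101
shift now axes cm [-0.89  0.14  0.89] shift in target axes cm [-0.13  0.1   1.26] rotvec [-0.0292 -0.6856 -0.0097]
```

View pics/c15.png

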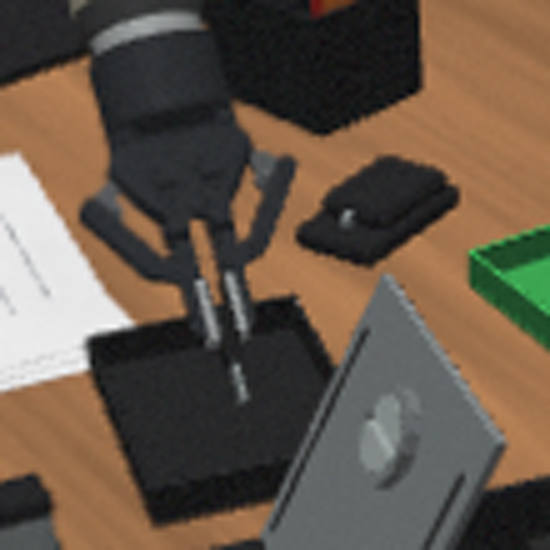

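Emit:
play_rows(
  moves=[
    {"gripper": 1,"tx": -0.4,"ty": 0.1,"tz": 0.4,"wx": 0,"wy": 0,"wz": 0},
    {"gripper": 1,"tx": -0.25,"ty": 0,"tz": 0.25,"wx": 0,"wy": 0,"wz": 0},
    {"gripper": 1,"tx": -0.1,"ty": 0,"tz": 0.1,"wx": 0,"wy": 0,"wz": 0},
    {"gripper": 1,"tx": 0,"ty": 0,"tz": 0,"wx": 0,"wy": 0,"wz": 0},
  ],
)

```text
time_s: 13.4
tool_pos: [0.471, -0.308, 0.0242]
eef_rot: [0.75, 0.57, 0.258, -0.214]
ft_force: [-0.4, 0.4, -0.2]
opening: 0.105
```

```bash
python3 go.py .4705 -.307 .020 75
```

```text
t 13.4 pos [ 0.471  -0.308   0.0242] yaw 73.73 zdir [ 0.1432  0.6158 -0.7748] q [-0.87   0.604  0.034  1.455  0.531  0.846] F [-0.36  0.43 -0.2 ] T [-0.613  0.155  0.025] op 0.105
shift now axes cm [-0.2  -0.06  0.38] shift in target axes cm [ 0.08 -0.07  0.42] rotvec [-0.0261 -0.6839 -0.0093]
```

Emit:
play_rows(
  moves=[
    {"gripper": 1,"tx": -0.2,"ty": 0,"tz": 0.25,"wx": 0,"wy": 0,"wz": 0},
    {"gripper": 1,"tx": -0.05,"ty": 0,"tz": 0.1,"wx": 0,"wy": 0,"wz": 0},
    {"gripper": 1,"tx": 0,"ty": 0,"tz": 0,"wx": 0,"wy": 0,"wz": 0},
  ],
)

```text
time_s: 13.7
tool_pos: [0.471, -0.3078, 0.0197]
eef_rot: [0.75, 0.57, 0.258, -0.214]
ft_force: [0.5, -0.5, 0.5]
opening: 0.099
```

```bash
python3 go.py .4705 -.307 .020 75
```

```text
t 13.7 pos [ 0.471  -0.3078  0.0197] yaw 73.72 zdir [ 0.1434  0.6156 -0.7749] q [-0.87   0.607  0.029  1.447  0.531  0.847] F [ 0.54 -0.54  0.5 ] T [-0.633  0.172 -0.02 ] op 0.099
shift now axes cm [ 0.07 -0.07  0.02] shift in target axes cm [ 0.07 -0.06 -0.03] rotvec [-0.0259 -0.6838 -0.0095]
```

Emit:
play_rows(
  force=20,
  moves=[
    {"gripper": 0.86,"tx": 0,"ty": 0,"tz": 0,"wx": 0,"wy": 0,"wz": 0},
    {"gripper": 0.8,"tx": 0,"ty": 0,"tz": 0,"wx": 0,"wy": 0,"wz": 0},
    {"gripper": 0.7,"tx": 0,"ty": 0,"tz": 0,"wx": 0,"wy": 0,"wz": 0},
    {"gripper": 0.6,"tx": 0,"ty": 0,"tz": 0,"wx": 0,"wy": 0,"wz": 0},
    {"gripper": 0.5,"tx": 0,"ty": 0,"tz": 0,"wx": 0,"wy": 0,"wz": 0},
    {"gripper": 0.5,"tx": 0,"ty": 0,"tz": 0,"wx": 0,"wy": 0,"wz": 0},
    {"gripper": 0.5,"tx": 0,"ty": 0,"tz": 0,"wx": 0,"wy": 0,"wz": 0},
  ],
)

```text
time_s: 14.4
tool_pos: [0.4712, -0.3078, 0.0202]
eef_rot: [0.75, 0.57, 0.258, -0.214]
ft_force: [-1.1, 0.5, 0.8]
opening: 0.497
```

```bash
python3 go.py; python3 a.py 11;python3 - <<'E'
from h import *
crop('pics/scene_11.png',160,100,110,110,5,'pics/c16.png')
E
```

```text
t 14.4 pos [ 0.4712 -0.3078  0.0202] yaw 73.75 zdir [ 0.1438  0.6154 -0.775 ] q [-0.87   0.606  0.029  1.447  0.531  0.847] F [-1.05  0.46  0.76] T [-0.611  0.077 -0.015] op 0.497
```

View pics/c16.png

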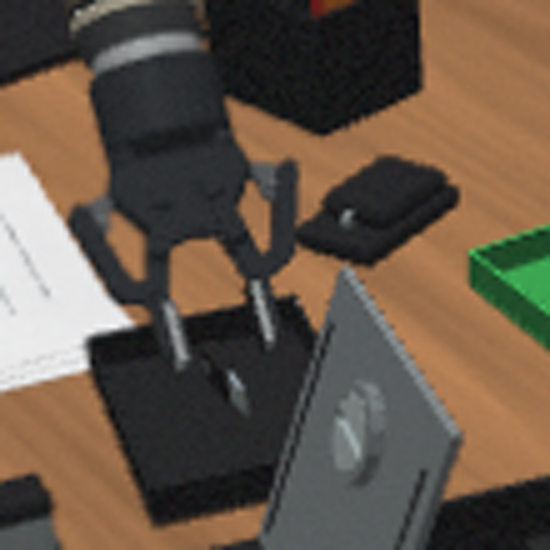

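Picture 11 shows the key down in the tray (blade at about scene (207,178)) between open fingers, and the lid nearly upright. Backing off along the tool axis.

Emit:
play_rows(
  moves=[
    {"gripper": 0.4,"tx": 0,"ty": 0,"tz": -1,"wx": 0,"wy": 0,"wz": 0},
    {"gripper": 0.4,"tx": 0,"ty": 0,"tz": -2,"wx": 0,"wy": 0,"wz": 0},
    {"gripper": 0.4,"tx": 1,"ty": 0,"tz": -3,"wx": 0,"wy": 0,"wz": 0},
    {"gripper": 0.4,"tx": 2,"ty": 0,"tz": -3,"wx": 0,"wy": 0,"wz": 0},
    {"gripper": 0.4,"tx": 2,"ty": 0,"tz": -3,"wx": 0,"wy": 0,"wz": 0},
    {"gripper": 0.4,"tx": 0,"ty": 0,"tz": 0,"wx": 0,"wy": 0,"wz": 0},
    {"gripper": 0.4,"tx": 0,"ty": 0,"tz": 0,"wx": 0,"wy": 0,"wz": 0},
  ],
)

```text
time_s: 15.2
tool_pos: [0.4632, -0.3474, 0.1513]
eef_rot: [0.75, 0.57, 0.258, -0.214]
ft_force: [-0.1, 0.9, 0.4]
opening: 0.602
```

```bash
python3 go.py; python3 a.py 12;python3 - <<'E'
from h import *
a=cv2.imread('pics/scene_12.png')[140:240,160:270];b=cv2.imread('pics/top_12.png')[170:270,330:440]
f=lambda i:cv2.resize((np.clip(i/150.,0,1)**.7*255).astype(np.uint8),(400,364),interpolation=cv2.INTER_CUBIC)
cv2.imwrite('pics/c17.png',np.hstack([f(a),f(b)]))
E
```

```text
t 15.2 pos [ 0.4632 -0.3474  0.1513] yaw 73.68 zdir [ 0.1436  0.6158 -0.7747] q [-0.916  0.596  0.305  1.758  0.511  0.8  ] F [-0.07  0.88  0.35] T [-0.589  0.151 -0.047] op 0.602
```

View pics/c17.png

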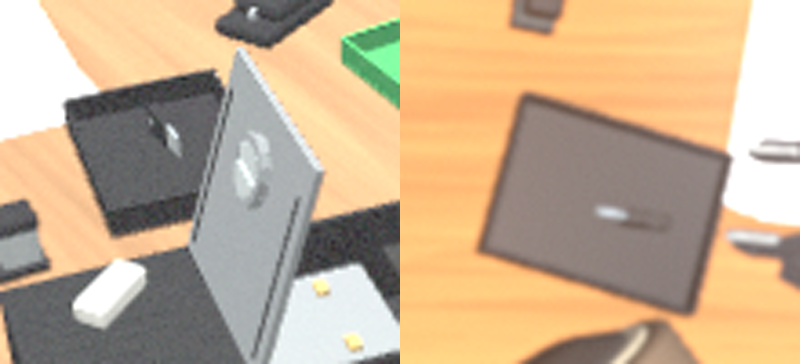

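View pics/scene_12.png

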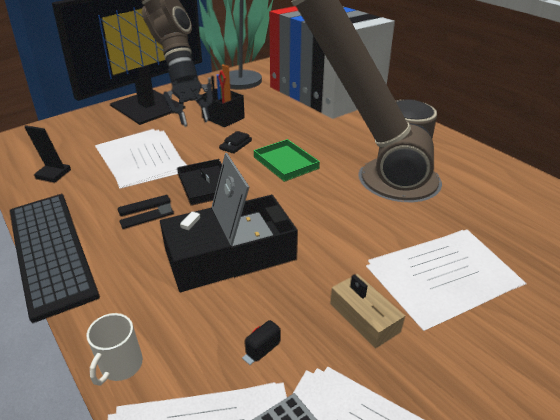

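Emit:
play_rows(
  moves=[
    {"gripper": 0.4,"tx": 0,"ty": 0,"tz": 0,"wx": 0,"wy": 0,"wz": 0},
    {"gripper": 0.4,"tx": 0,"ty": 0,"tz": 0,"wx": 0,"wy": 0,"wz": 0},
    {"gripper": 0.4,"tx": 0,"ty": 0,"tz": 0,"wx": 0,"wy": 0,"wz": 0},
    {"gripper": 0.4,"tx": 0,"ty": 0,"tz": 0,"wx": 0,"wy": 0,"wz": 0},
    {"gripper": 0.4,"tx": 0,"ty": 0,"tz": 0,"wx": 0,"wy": 0,"wz": 0},
    {"gripper": 0.4,"tx": 0,"ty": 0,"tz": 0,"wx": 0,"wy": 0,"wz": 0},
    {"gripper": 0.4,"tx": 0,"ty": 0,"tz": 0,"wx": 0,"wy": 0,"wz": 0},
    {"gripper": 0.4,"tx": 0,"ty": 0,"tz": 0,"wx": 0,"wy": 0,"wz": 0},
  ],
)

```text
time_s: 16.1
tool_pos: [0.4622, -0.3452, 0.1473]
eef_rot: [0.75, 0.569, 0.258, -0.218]
ft_force: [-0.2, 0.1, 1.2]
opening: 0.6
```

```bash
python3 a.py 13;python3 - <<'E'
from h import *
a=cv2.imread('pics/scene_13.png')[140:240,160:270];b=cv2.imread('pics/top_13.png')[170:270,330:440]
f=lambda i:cv2.resize((np.clip(i/150.,0,1)**.7*255).astype(np.uint8),(400,364),interpolation=cv2.INTER_CUBIC)
cv2.imwrite('pics/c18.png',np.hstack([f(a),f(b)]))
d=cv2.absdiff(cv2.imread('pics/scene_0.png'),cv2.imread('pics/scene_13.png')).max(2)
for n,(x,y,w,h) in dict(tape=(240,318,45,48),stapler=(115,192,60,38),eraser=(178,210,26,20),wide=(345,270,25,30)).items(): print(n,(d[y:y+h,x:x+w]>30).mean().round(3))
print('blade end approx',onz('top',(330+605*110/400-110,170+212*100/364),.012))
E
```

```text
tape 0.0
stapler 0.0
eraser 0.0
wide 0.0
blade end approx [ 0.46421853 -0.3201374   0.012     ]
```

View pics/c18.png

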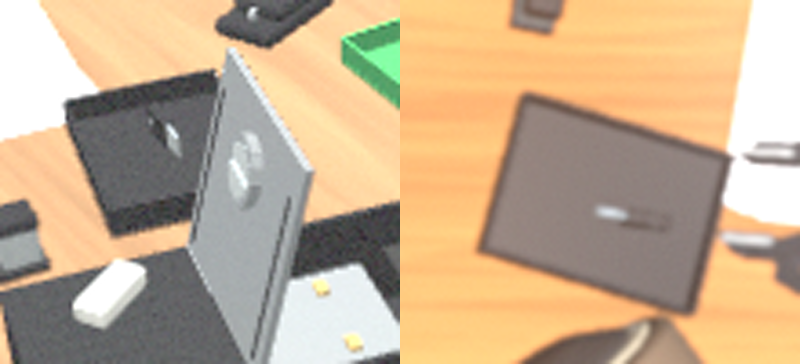

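The key is at rest in the tray, the same in pictures 12 and 13. The lid stands nearly upright and the bystander regions are unchanged. Handing in.

```bash
python3 -c "
from rig import ticket
print(ticket.hand_in())"
```

```text
the job is handed in; nothing more can be done
None
```

I opened the battery hatch with the smaller slot key and handed the job in at about 16 s of the 61 s allowed. The hand-in reports no verdict, so these results come from my own checks.

**What I did:** I took the small key from the desk block, set its blade in the lock's slot and turned it about 62° anticlockwise. I then lifted clear as the lid swung up, lowered the key tilted into the black pen tray and let go with its blade near the floor.

**Last checks:**
- **Lid:** it stands close to upright in the pictures. I judged this by eye and did not measure the angle.
- **Key:** it lies on its edge inside the tray, blade end near the middle. It did not move between the last two pictures, 0.9 s apart.
- **Bystanders:** the image regions of the tape measure, stapler, eraser and wide key are unchanged from the start.
- **Forces:** wrist force readings after each move call stayed within about 2 N.

**What disagreed:** my first grasp closed on air above the key. The fingertips stood about 28 mm higher than I worked out from the reported tool position and the stated tool dimensions. I measured that offset in the pictures, gripped again lower, and the blade-end positions then agreed with the cameras within about 1 mm. I did not find the cause of the offset.

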